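Load the finishing rack and lock its clips

TASK

Swing any clips that are in the way open, then lay all the wooden blocks lengthwise in the rack's channel as one tight row, flat and end to end with no gaps, starting against the left end stop. Once the row is complete and the clips are still open, turn the three clip knobs clockwise fully home to their stops, one after the other: left, then middle, then right (the right one too if no block reaches it). Leave the tape roll, pliers and tape measure where they are.

Things in the scene. Friction and masses are not known exactly. Their poses are not given: they have to be found in the camera images.
- block1_center (a point): loose wooden block, 50 x 80 x 18 mm (x, y, z of its own frame), 50 g; all blocks are alike, three to five of them are there, lying flat on the bench in front of the rack and to its right. The point is its centre, half-way up (9 mm above its underside); its y axis runs along the 80 mm side
- block2_center (a point): loose wooden block, 50 x 80 x 18 mm (x, y, z of its own frame), 50 g; all blocks are alike, three to five of them are there, lying flat on the bench in front of the rack and to its right. The point is its centre, half-way up (9 mm above its underside); its y axis runs along the 80 mm side
- block3_center (a point): loose wooden block, 50 x 80 x 18 mm (x, y, z of its own frame), 50 g; all blocks are alike, three to five of them are there, lying flat on the bench in front of the rack and to its right. The point is its centre, half-way up (9 mm above its underside); its y axis runs along the 80 mm side
- block4_center (a point): loose wooden block, 50 x 80 x 18 mm (x, y, z of its own frame), 50 g; all blocks are alike, three to five of them are there, lying flat on the bench in front of the rack and to its right. The point is its centre, half-way up (9 mm above its underside); its y axis runs along the 80 mm side
- block5_center (a point): loose wooden block, 50 x 80 x 18 mm (x, y, z of its own frame), 50 g; all blocks are alike, three to five of them are there, lying flat on the bench in front of the rack and to its right. The point is its centre, half-way up (9 mm above its underside); its y axis runs along the 80 mm side
- place1 (a point): place 1 of the row, counted from the left end stop: the centre of a block there when the row is closed up tight, 13 mm above the bench. Places are 80 mm apart along the rack's -y. Axes are the rack's: x away from the robot, y to the left along the row, z up
- place2 (a point): place 2 of the row, counted from the left end stop: the centre of a block there when the row is closed up tight, 13 mm above the bench. Places are 80 mm apart along the rack's -y. Axes are the rack's: x away from the robot, y to the left along the row, z up
- place3 (a point): place 3 of the row, counted from the left end stop: the centre of a block there when the row is closed up tight, 13 mm above the bench. Places are 80 mm apart along the rack's -y. Axes are the rack's: x away from the robot, y to the left along the row, z up
- place4 (a point): place 4 of the row, counted from the left end stop: the centre of a block there when the row is closed up tight, 13 mm above the bench. Places are 80 mm apart along the rack's -y. Axes are the rack's: x away from the robot, y to the left along the row, z up
- place5 (a point): place 5 of the row, counted from the left end stop: the centre of a block there when the row is closed up tight, 13 mm above the bench. Places are 80 mm apart along the rack's -y. Axes are the rack's: x away from the robot, y to the left along the row, z up
- rack: fixed plywood rack, 450 mm long (own y). Origin on the bench under place 3. Base top 4 mm above the bench; on it a 57 mm wide channel along y between two 12 mm wide rails (tops 8 mm above the bench), open at the right end; left end stop (as high) with its face at y = +201 mm. Blocks lie lengthwise in the channel, tops at 22 mm. Three swing clips stand behind
- clip_left (a joint): left swing clip: angle in rad, growing clockwise seen from above. 0 = fully open, tongue behind the row, parallel to it; 1.45 = end stop, fully home, tongue across the row towards the robot, 3 mm above a lying block. Upright axis 80 mm behind the row's centre line (rack +x), at rack y = 120 mm. Stiff (0.05 N m), stays where left; above about 0.2 the tongue hinders loading
- clip_left_grip (a point): point on the upright turning axis of this clip, at the middle of its black bar-shaped knob: 13 mm thick (own x), 44 mm long (own y), 22 mm high, top 11 mm above this point and 58 mm above the bench. The frame turns with the clip. The steel tongue (75 mm from axis to tip, 22 mm wide, top 29 mm above the bench) lies below the knob and points to own -y
- clip_middle (a joint): middle swing clip: angle in rad, growing clockwise seen from above. 0 = fully open, tongue behind the row, parallel to it; 1.45 = end stop, fully home, tongue across the row towards the robot, 3 mm above a lying block. Upright axis 80 mm behind the row's centre line (rack +x), at rack y = 0 mm. Stiff (0.05 N m), stays where left; above about 0.2 the tongue hinders loading
- clip_middle_grip (a point): point on the upright turning axis of this clip, at the middle of its black bar-shaped knob: 13 mm thick (own x), 44 mm long (own y), 22 mm high, top 11 mm above this point and 58 mm above the bench. The frame turns with the clip. The steel tongue (75 mm from axis to tip, 22 mm wide, top 29 mm above the bench) lies below the knob and points to own -y
- clip_right (a joint): right swing clip: angle in rad, growing clockwise seen from above. 0 = fully open, tongue behind the row, parallel to it; 1.45 = end stop, fully home, tongue across the row towards the robot, 3 mm above a lying block. Upright axis 80 mm behind the row's centre line (rack +x), at rack y = -120 mm. Stiff (0.05 N m), stays where left; above about 0.2 the tongue hinders loading
- clip_right_grip (a point): point on the upright turning axis of this clip, at the middle of its black bar-shaped knob: 13 mm thick (own x), 44 mm long (own y), 22 mm high, top 11 mm above this point and 58 mm above the bench. The frame turns with the clip. The steel tongue (75 mm from axis to tip, 22 mm wide, top 29 mm above the bench) lies below the knob and points to own -y
- tape_roll: bystander: roll of tape lying flat, 96 mm across, 24 mm high, behind the left end of the rack; origin under its centre
- pliers: bystander: red-handled pliers lying flat, 162 mm long, right of the rack; origin under their centre
- tape_measure: bystander: yellow and black tape measure, 66 x 84 x 44 mm, right of the rack, between it and the pliers; origin under its centre

How it is judged:
By the outcome, as a careful person would: the job done as asked, in the order asked, and still so for the second after the job is handed in, with the robot touching nothing.
Of block1, block2, block3, block4, block5 only 3 to 5 are there at a start; the rules pass over those that are not, and their reading is None.
At some moment in a run one of block1, block2, block3, block4, block5 may be knocked a few centimetres aside while the robot is not near it.
Once in a run the grip may slacken for a moment while it holds something.
It also fails if it takes over 208 s, if anything falls off the work surface, if the arm or the gripper's body presses on something with over 40 N, if the wrist force passes 120 N, or if a joint passes its speed limit or range.

ROBOT

A 7-joint arm with a two-finger parallel gripper is mounted at the origin on a cart in front of the work surface, level with it; the furniture and walls round the work are solid. World frame = base frame: x ahead of the robot, y to its left, z up, the work surface at z = 0. Lengths are in m, angles in rad, forces in N, time in s.
With the tool pointing down it reaches from about 0.35 to 0.9 m from the base axis. Payload 8.1 kg.
Tool frame: the origin (TCP) lies between the finger pads; the fingertips stand 17 mm ahead of it and the grasp point (between the pads) lies 2 mm behind it; z points along the fingers, y is the line along which they close (so a half turn about z gives the same grasp; the last joint's range is limited). The gripper opens to 92 mm and grips with 3 to 60 N. Pads are 19 mm wide; open, the fingers measure 130 mm over their backs; the gripper's body (75 mm by 190 mm) begins 47 mm behind the grasp point.
Start: joints at [-1.433, 0.434, 0.025, 1.573, -0.012, 1.134, -0.075], TCP at [0.149, 0.607, 0.244] pointing down, gripper open.
Joint ranges: [-2.62, 2.62], [-0.44, 2.09], [-1.27, 1.32], [0.08, 2.57], [-1.32, 4.46], [0.12, 2], [-2.74, 2.74]. Speed limits (rad/s): [2.22, 2.22, 3.01, 3.01, 3.14, 3.14, 3.14].

INTERFACE

Orientations are given as a rotation vector (axis times angle).
In Python, from cell import observe, get_image, calibration, sign_off, look_for, regions_of, landmark_of gives the robot as it stands.
- The arm moves only by the tool jog_arm, never from a script. Its argument "plan" is a list of rows, each an object with "offset": the shift along the tool's x, y, z normalised to -1 to 1, where 1 is 0.15 m, a list of three; "twist": the turn, a rotation vector about the tool's x, y, z normalised to -1 to 1, where 1 is 2 pi rad, a list of three; "fingers": the gripper command: -1 is shut, 1 is fully open, values between are in proportion. In form: [{"offset": [x, y, z], "twist": [ax, ay, az], "fingers": fingers}, ...]. A call has 1 to 20 rows; each row is the pose to reach, as a shift and turn from the pose commanded when the call began, along the tool's axes at that moment, turning the shorter way round; what a row does not reach only later rows make up. A row lasts 1/8 s, in which the tool goes at most 62.5 mm and 10.7 degrees, less where a joint would pass 70% of its speed; a pose out of reach is approached as far as the arm can. A call with a number of a shift or a turn outside -1 to 1 is refused whole. A call with a gripper value outside its range is refused whole. The fingers move at their own pace and stop on an object; "newtons" is the grip in N (left out, the last holds). Time passes only in rows, so rows that repeat a pose let the fingers close. It gives the time, the measured TCP pose, the force, the opening and the grip force at its end, in the units of the state.
- observe(): the state, without advancing time (a new reading comes with each control period).
- get_image(name): name is "side" or "top" or "wrist"; returns the picture (420x560x3 uint8, red, green, blue); there is no depth.
- calibration(name): a dict with "fov_y" (degrees; the focal length in pixels is half the picture's height over the tangent of half this angle, whatever the lens; pixels are square), "cx", "cy" (the principal point, pixels), "position" and "attitude" of the camera in the world. Camera axes: x right, y down, z forward; pixel columns grow to the right and rows downward; lengths in m; the calibration is good to about 2 mm. A picture is of the moment at which its call begins: read the wrist's pose just before it. calibration takes no time and is no camera call; for the wrist camera it gives the pose at the moment of the call.
- sign_off(): hands the job in; it is judged then, once.
Trained networks look in the newest picture that a camera, given by its name, has taken for a name from the list of things; names that differ only in an ending like _2 or _b are one class to them, and where a whole thing is asked for, a point or a joint stands for the part that bears it (a point fixed in the world has none). Each returns a list of dicts, best first, with "conf" (0 to 1); they miss things now and then, are a little off and sometimes report something else, mostly with a low value. They report only what shows in the picture. A call takes as long as a camera call.
- look_for(thing, camera): "box" ([left, top, width, height] as shares, 0 to 1, of the picture: columns of its width, rows of its height, round what is visible of it).
- regions_of(thing, camera): "region" (420x560 bool, what is visible of it) and "box" ([left, top, width, height] as shares, 0 to 1, of the picture: columns of its width, rows of its height, round what is visible of it).
- landmark_of(thing, camera): "at" ([row, column] as shares, 0 to 1, of the picture: columns of its width, rows of its height: a listed point, or the origin of a listed thing).
The state is a dict: "clock": time; "joints": joint angles; "dq": joint speeds; "joint_efforts": joint torques, N m; "position": TCP position; "ee_rot": TCP orientation; "force": force on the tool from outside, world axes, zero at the start; "ft_torque": the same for the moment, N m; "width": opening from 0.0 (shut) to 1.0 (fully open); "gripper_force": force on a finger pad.
Only numpy, scipy, OpenCV 4.12 (cv2) and the standard library are available. Lean on these libraries where they do the work, as an engineer would, in place of code of your own. Each camera call takes 0.05 s, during which the arm holds its last target. There are 200 camera calls.

## Working session

There is one attempt and no reset: what is moved stays moved. The work goes in short steps, Python scripts to look and compute and a tool call to move; the robot and the scene stay as the last step left them, time stands still between calls to the robot, and variables do not carry over. Pictures are saved under pics/ and viewed, at most 14 in all, crops included, and the job is handed in when it is done.

Besides the shell and the picture viewer there is one more tool, called after ">>>" as name(argument=value, ...), one argument or row to a line, values as JSON. jog_arm: Moves the arm, as the interface text tells. Scaled input: -1 to 1 covers 0.15 m each way for a shift and 2 pi rad each way for a turn. Its arguments: {"type":"object","properties":{"plan":{"type":"array","items":{"type":"object","properties":{"offset":{"type":"array","items":{"type":"number","minimum":-1,"maximum":1}},"twist":{"type":"array","items":{"type":"number","minimum":-1,"maximum":1}},"fingers":{"type":"number"}}}},"newtons":{"type":"number"}},"required":["plan"]}

```bash
mkdir -p pics; ls; python3 - <<'E'
from cell import *
import cv2
for n in("top","side"):
    im=get_image(n); cv2.imwrite(f"pics/{n}0.png",im[:,:,::-1])
    c=calibration(n); print(n,c)
    for t in ["block1_center","clip_left_grip","rack","place1"]:
        print(t,[( [round(float(v),3) for v in d["at"]],round(d["conf"],2)) for d in landmark_of(t,n)])
s=observe();print(s)
E
```

```text
pics
top {'fov_y': 44.189415667291215, 'cx': 281.75310507291806, 'cy': 211.5221704223886, 'position': array([ 0.51909923, -0.10643015,  1.49039288]), 'attitude': array([-2.19883034,  2.19013838, -0.05174867])}
block1_center [([0.59, 0.372], 0.68), ([0.42, 0.384], 0.17)]
clip_left_grip [([0.444, 0.319], 0.81)]
rack [([0.521, 0.643], 0.66), ([0.484, 0.405], 0.61)]
place1 [([0.534, 0.309], 0.89), ([0.437, 0.502], 0.82), ([0.507, 0.364], 0.78), ([0.481, 0.403], 0.71), ([0.518, 0.641], 0.25), ([0.611, 0.293], 0.2)]
side {'fov_y': 52.85560626772202, 'cx': 278.498923376593, 'cy': 198.02627333853047, 'position': array([ 0.12818625, -0.85695606,  0.73123383]), 'attitude': array([-2.15061217,  0.6004559 , -0.31006929])}
block1_center [([0.451, 0.378], 0.67)]
clip_left_grip [([0.35, 0.431], 0.55)]
rack [([0.433, 0.457], 0.8)]
place1 [([0.452, 0.497], 0.92), ([0.39, 0.386], 0.77), ([0.416, 0.427], 0.77), ([0.434, 0.466], 0.64), ([0.491, 0.54], 0.6)]
{'clock': 0.5, 'joints': array([-1.43260213,  0.43453686,  0.02498295,  1.57325669, -0.01160289,
        1.13399704, -0.07509943]), 'dq': array([ 5.56063164e-04, -6.53878834e-05,  1.89331776e-04, -1.25768913e-03,
       -9.68014621e-04, -4.97791668e-05, -4.00510544e-04]), 'joint_efforts': array([-8.91199743e-04, -6.67132974e+01,  9.82855149e-01, -3.14568329e+01,
       -6.05736324e-02,  3.39205773e-02,  9.89785508e-05]), 'position': array([0.1490599 , 0.60694589, 0.24369676]), 'ee_rot': array([ 3.77435584e-01,  3.11883632e+00, -8.33264695e-05]), 'force': array([-0.74482918, -0.72626319,  0.03094389]), 'ft_torque': array([ 0.05162548, -0.02383858,  0.00922725]), 'gripper_force': 0.0, 'width': 0.9990539940635123}
```

View pics/top0.png

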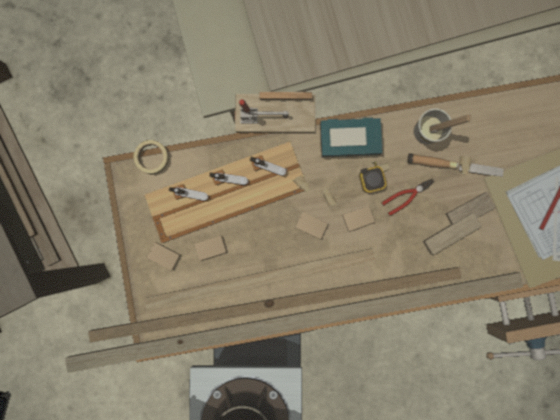

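View pics/side0.png

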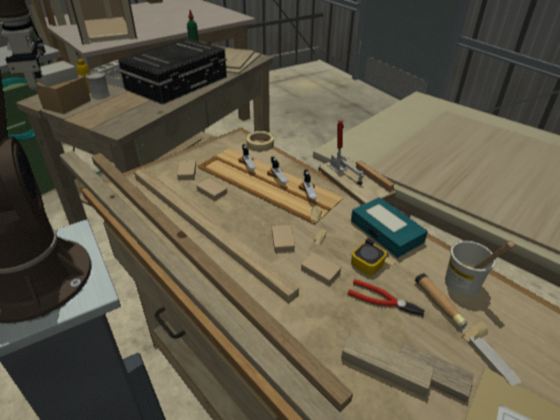

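The top picture shows four blocks, at about (163,257), (210,247), (311,225) and (358,218). The rack is tilted about 20° with three clips at (188,193), (230,179) and (268,165), all partly closed. The side picture agrees.

```bash
cat > h.py <<'E'
import numpy as np, cv2
from scipy.spatial.transform import Rotation as R
from scipy.optimize import least_squares
from cell import *
np.set_printoptions(precision=4,suppress=True)
def ray(px,c):
    f=210/np.tan(np.radians(c["fov_y"])/2)
    px=np.atleast_2d(px).astype(float)
    d=np.c_[(px[:,0]-c["cx"])/f,(px[:,1]-c["cy"])/f,np.ones(len(px))]
    return R.from_rotvec(c["attitude"]).apply(d)
def tow(px,c,z):            # pixels (col,row) -> world xy at height z
    d=ray(px,c); p=np.array(c["position"])
    return (p+d*((z-p[2])/d[:,2])[:,None])[:,:2]
def topx(P,c):
    f=210/np.tan(np.radians(c["fov_y"])/2)
    q=R.from_rotvec(c["attitude"]).inv().apply(np.atleast_2d(P)-c["position"])
    return np.c_[q[:,0]/q[:,2]*f+c["cx"],q[:,1]/q[:,2]*f+c["cy"]]
def lm(thing,cam,c,z,mc=.3):
    return [(tow([d["at"][1]*560,d["at"][0]*420],c,z)[0],round(d["conf"],2)) for d in landmark_of(thing,cam) if d["conf"]>mc]
def blocks(cam,c,mc=.3,z=.018):
    out=[]
    for d in regions_of("block1_center",cam):
        if d["conf"]<mc: continue
        cs,_=cv2.findContours(d["region"].astype(np.uint8),cv2.RETR_EXTERNAL,cv2.CHAIN_APPROX_NONE)
        k=max(cs,key=cv2.contourArea)[:,0]
        w=tow(k,c,z); r=cv2.minAreaRect((w*1000).astype(np.float32))
        (x,y),(a,b),t=r; t=np.radians(t)
        if a<b: a,b,t=b,a,t+np.pi/2    # t = heading of long side
        t=(t+np.pi/2)%np.pi-np.pi/2
        out.append((round(x/1000,4),round(y/1000,4),round(t,3),round(a),round(b),round(d["conf"],2)))
    return out
def plan(tgts,s=None):      # tgts: list of (x,y,z,yaw) tool down; yaw = heading of tool y axis
    s=s or observe(); R0=R.from_rotvec(s["ee_rot"])
    for x,y,z,yaw in tgts:
        off=R0.inv().apply(np.array([x,y,z])-s["position"])/.15
        best=None
        for k in (0,np.pi):
            yv=np.array([np.cos(yaw+k),np.sin(yaw+k),0]); zv=np.array([0,0,-1.]); 
            M=R.from_matrix(np.c_[np.cross(yv,zv),yv,zv])
            tw=(R0.inv()*M).as_rotvec()/(2*np.pi)
            if best is None or np.linalg.norm(tw)<np.linalg.norm(best): best,alt=tw,best
            else: alt=tw
        print("offset",off.round(4).tolist(),"twist",best.round(4).tolist(),"| alt",alt.round(3).tolist())
def toolyaw():
    v=R.from_rotvec(observe()["ee_rot"]).apply([0,1,0]); return np.arctan2(v[1],v[0])
E
python3 - <<'E'
from h import *
c=calibration("top"); get_image("top")
for b in blocks("top",c,.1): print(b)
for t,z in [("clip_left_grip",.047),("clip_middle_grip",.047),("clip_right_grip",.047),("place1",.013),("rack",0)]:
    print(t,[(p.round(3).tolist(),q) for p,q in lm(t,"top",c,z,.15)])
cs=calibration("side"); get_image("side")
for t,z in [("block1_center",.009),("clip_left_grip",.047),("place1",.013)]:
    print(t,[(p.round(3).tolist(),q) for p,q in lm(t,"side",cs,z,.15)])
print("yaw",toolyaw()); print(calibration("wrist"))
E
```

```text
(0.4908, 0.1034, np.float64(-1.245), 82, 50, 0.82)
clip_left_grip [([0.653, 0.206], 0.53), ([0.618, 0.047], 0.4), ([0.692, 0.085], 0.37)]
clip_middle_grip [([0.688, 0.084], 0.51)]
clip_right_grip [([0.733, -0.033], 0.69), ([0.634, -0.457], 0.43), ([0.649, 0.186], 0.17)]
place1 [([0.678, -0.103], 0.72), ([0.642, -0.019], 0.7), ([0.551, 0.207], 0.69), ([0.592, 0.127], 0.66), ([0.618, 0.047], 0.58), ([0.644, -0.461], 0.24)]
rack [([0.609, 0.049], 0.85)]
block1_center [([0.487, 0.111], 0.84)]
clip_left_grip [([0.648, 0.207], 0.57)]
place1 [([0.622, 0.054], 0.83), ([0.551, 0.209], 0.82), ([0.602, 0.128], 0.72), ([0.654, -0.022], 0.63), ([0.672, -0.092], 0.62)]
yaw 1.3299141053512207
{'fov_y': 69.96298204670052, 'cx': 276.6873490215679, 'cy': 210.93152440727465, 'position': array([0.0799, 0.6218, 0.3857]), 'attitude': array([2.2998, 1.8021, 0.2419])}
```

```bash
cat >> h.py <<'E'
def _M(yaw):
    yv=np.array([np.cos(yaw),np.sin(yaw),0]); zv=np.array([0,0,-1.])
    return R.from_matrix(np.c_[np.cross(yv,zv),yv,zv])
def path(tgts,start=None):   # tgts (x,y,z,yaw); prints calls (offset,twist,rows needed), split so that |offset|<=1
    s=observe()
    p,Rc=(np.array(s["position"]),R.from_rotvec(s["ee_rot"])) if start is None else (np.array(start[:3]),_M(start[3]))
    for i,(x,y,z,yaw) in enumerate(tgts):
        q=np.array([x,y,z]); M=_M(yaw)
        off=Rc.inv().apply(q-p)/.15; tw=(Rc.inv()*M).as_rotvec()
        n=int(np.ceil(np.abs(off).max()-.02)) or 1; n=max(n,1)
        for k in range(n):
            o=Rc.inv().apply((q-p)/n)/.15; t=tw if k==0 else tw*0
            rows=int(np.ceil(max(np.linalg.norm(q-p)/n/.0625,np.degrees(np.linalg.norm(t))/10.7)))
            print(f"T{i}.{k} offset {o.round(3).tolist()} twist {(t/2/np.pi).round(4).tolist()} rows>={rows}")
            if k==0: Rc=M
        p=q
E
python3 - <<'E'
from h import *
path([(.58,.03,.36,.389)])
c=calibration("wrist"); print(R.from_rotvec(c["attitude"]).apply([0,0,1]))
get_image("top"); ct=calibration("top")
for n in range(1,6):
    print(n,[(p.round(3).tolist(),q) for p,q in lm(f"block{n}_center","top",ct,.009,.3)])
E
```

```text
T0.0 offset [-0.927, -0.763, -0.194] twist [0.0, -0.0, 0.1498] rows>=6
T0.1 offset [-1.162, 0.3, -0.194] twist [0.0, -0.0, 0.0] rows>=3
T0.2 offset [-1.162, 0.3, -0.194] twist [0.0, -0.0, 0.0] rows>=3
T0.3 offset [-1.162, 0.3, -0.194] twist [0.0, -0.0, 0.0] rows>=3
[ 0.2561 -0.0631 -0.9646]
1 [([0.485, 0.104], 0.65)]
2 [([0.614, 0.054], 0.72)]
3 [([0.56, -0.186], 0.58)]
4 [([0.575, -0.321], 0.89)]
5 [([0.462, 0.24], 0.68), ([0.619, 0.05], 0.35)]
```

>>> jog_arm(
  plan=[
    {"offset": [-0.927, -0.763, -0.194], "twist": [0, 0, 0.15], "fingers": 0},
    {"offset": [-0.927, -0.763, -0.194], "twist": [0, 0, 0.15], "fingers": 0},
    {"offset": [-0.927, -0.763, -0.194], "twist": [0, 0, 0.15], "fingers": 0},
    {"offset": [-0.927, -0.763, -0.194], "twist": [0, 0, 0.15], "fingers": 0},
    {"offset": [-0.927, -0.763, -0.194], "twist": [0, 0, 0.15], "fingers": 0},
    {"offset": [-0.927, -0.763, -0.194], "twist": [0, 0, 0.15], "fingers": 0},
    {"offset": [-0.927, -0.763, -0.194], "twist": [0, 0, 0.15], "fingers": 0},
  ],
)

```text
clock: 2.22
position: [0.2566, 0.4628, 0.2728]
ee_rot: [1.746, 2.611, -0.0]
force: [0.8, -0.7, -1.5]
width: 0.499
gripper_force: 0.0
```

>>> jog_arm(
  plan=[
    {"offset": [-0.87, 0.225, -0.146], "twist": [0, 0, 0], "fingers": 0},
    {"offset": [-0.87, 0.225, -0.146], "twist": [0, 0, 0], "fingers": 0},
    {"offset": [-0.87, 0.225, -0.146], "twist": [0, 0, 0], "fingers": 0},
  ],
)

```text
clock: 2.6
position: [0.3403, 0.3512, 0.2956]
ee_rot: [1.756, 2.604, 0.002]
force: [-0.1, 0.4, -0.1]
width: 0.501
gripper_force: 0.0
```

>>> jog_arm(
  plan=[
    {"offset": [-0.87, 0.225, -0.146], "twist": [0, 0, 0], "fingers": 0},
    {"offset": [-0.87, 0.225, -0.146], "twist": [0, 0, 0], "fingers": 0},
    {"offset": [-0.87, 0.225, -0.146], "twist": [0, 0, 0], "fingers": 0},
  ],
)

```text
clock: 2.98
position: [0.4203, 0.2434, 0.3175]
ee_rot: [1.756, 2.604, 0.002]
force: [0.2, 0.8, -0.2]
width: 0.5
gripper_force: 0.0
```

>>> jog_arm(
  plan=[
    {"offset": [-0.87, 0.225, -0.146], "twist": [0, 0, 0], "fingers": 0},
    {"offset": [-0.87, 0.225, -0.146], "twist": [0, 0, 0], "fingers": 0},
    {"offset": [-0.87, 0.225, -0.146], "twist": [0, 0, 0], "fingers": 0},
  ],
)

```text
clock: 3.35
position: [0.5004, 0.1356, 0.3391]
ee_rot: [1.755, 2.603, 0.0]
force: [-0.4, 1.1, -0.2]
width: 0.498
gripper_force: 0.0
```

>>> jog_arm(
  plan=[
    {"offset": [-0.87, 0.225, -0.146], "twist": [0, 0, 0], "fingers": 0},
    {"offset": [-0.87, 0.225, -0.146], "twist": [0, 0, 0], "fingers": 0},
    {"offset": [-0.87, 0.225, -0.146], "twist": [0, 0, 0], "fingers": 0},
    {"offset": [-0.87, 0.225, -0.146], "twist": [0, 0, 0], "fingers": 0},
  ],
)

```text
clock: 3.85
position: [0.579, 0.0315, 0.3597]
ee_rot: [-1.75, -2.608, 0.001]
force: [-0.2, 1.2, 0.2]
width: 0.504
gripper_force: 0.0
```

```bash
python3 - <<'E'
from h import *
c=calibration("wrist"); im=get_image("wrist"); cv2.imwrite("pics/w1.png",im[:,:,::-1])
for n in range(1,6): print("b",n,[(p.round(3).tolist(),q) for p,q in lm(f"block{n}_center","wrist",c,.009,.3)])
for n in range(1,6): print("p",n,[(p.round(3).tolist(),q) for p,q in lm(f"place{n}","wrist",c,.013,.3)])
for t in ("left","middle","right"):
    print(t,[(p.round(3).tolist(),q) for p,q in lm(f"clip_{t}_grip","wrist",c,.047,.3)])
    print([(np.round(np.array(d["box"])*[560,420,560,420]),round(d["conf"],2),int(d["region"].sum())) for d in regions_of(f"clip_{t}","wrist") if d["conf"]>.3])
E
```

```text
b 1 [([0.618, 0.052], 0.66), ([0.488, 0.103], 0.56)]
b 2 []
b 3 []
b 4 []
b 5 [([0.465, 0.235], 0.87)]
p 1 [([0.564, 0.202], 0.96), ([0.648, -0.026], 0.88), ([0.59, 0.129], 0.83), ([0.616, 0.05], 0.69), ([0.679, -0.098], 0.66)]
p 2 [([0.564, 0.202], 0.96), ([0.648, -0.026], 0.88), ([0.59, 0.129], 0.83), ([0.616, 0.05], 0.69), ([0.679, -0.098], 0.66)]
p 3 [([0.564, 0.202], 0.96), ([0.648, -0.026], 0.88), ([0.59, 0.129], 0.83), ([0.616, 0.05], 0.69), ([0.679, -0.098], 0.66)]
p 4 [([0.564, 0.202], 0.96), ([0.648, -0.026], 0.88), ([0.59, 0.129], 0.83), ([0.616, 0.05], 0.69), ([0.679, -0.098], 0.66)]
p 5 [([0.564, 0.202], 0.96), ([0.648, -0.026], 0.88), ([0.59, 0.129], 0.83), ([0.616, 0.05], 0.69), ([0.679, -0.098], 0.66)]
left [([0.653, 0.187], 0.82), ([0.559, 0.198], 0.34)]
[(array([327.,  73.,  51.,  67.]), 0.85, 1097)]
middle [([0.696, 0.08], 0.6), ([0.561, 0.197], 0.41)]
[(array([322., 162.,  49.,  53.]), 0.6, 860)]
right [([0.74, -0.036], 0.52)]
[(array([277.,  20., 106., 252.]), 0.65, 21767), (array([313., 238.,  47.,  34.]), 0.45, 159)]
```

View pics/w1.png

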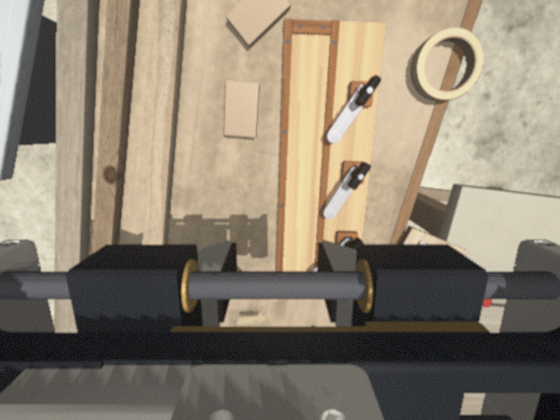

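```bash
cat >> h.py <<'E'
def rect(im,c,ctr,yaw,z,half=(.15,.25),s=1000):  # rack-aligned view: right = rack x, up = rack y
    hx,hy=half; W,H=int(2*hx*s),int(2*hy*s)
    u,v=np.meshgrid(np.arange(W),np.arange(H))
    lx=u/s-hx; ly=hy-v/s
    X=ctr[0]+np.cos(yaw)*lx-np.sin(yaw)*ly; Y=ctr[1]+np.sin(yaw)*lx+np.cos(yaw)*ly
    p=topx(np.c_[X.ravel(),Y.ravel(),np.full(X.size,z)],c).astype(np.float32)
    return cv2.remap(im,p[:,0].reshape(H,W),p[:,1].reshape(H,W),cv2.INTER_LINEAR)
E
python3 - <<'E'
from h import *
obs=[]
obs+=[((0,160),(.564,.202)),((0,80),(.59,.129)),((0,0),(.616,.05)),((0,-80),(.648,-.026)),((0,-160),(.679,-.098))]
obs+=[((0,160),(.551,.207)),((0,80),(.592,.127)),((0,0),(.618,.047)),((0,-80),(.642,-.019)),((0,-160),(.678,-.103))]
obs+=[((0,160),(.551,.209)),((0,80),(.602,.128)),((0,0),(.622,.054)),((0,-80),(.654,-.022)),((0,-160),(.672,-.092))]
obs+=[((80,120),(.653,.187)),((80,0),(.696,.08)),((80,-120),(.74,-.036)),((80,0),(.688,.084)),((80,-120),(.733,-.033))]
L=np.array([o[0] for o in obs])/1000; W=np.array([o[1] for o in obs])
def res(q):
    C,S=np.cos(q[2]),np.sin(q[2]); return ((L@np.array([[C,S],[-S,C]])+q[:2]-W)*1000)
r=least_squares(lambda q:res(q).ravel(),[.62,.05,.37],loss="soft_l1",f_scale=4); q=r.x
print(q); print(res(q).round(1).tolist())
c=calibration("wrist"); im=get_image("wrist")
a=rect(im,c,q[:2],q[2],.008); b=rect(im,c,q[:2],q[2],.029)
# draw predicted lines
for x in (-28.5,28.5): cv2.line(a,(int(150+x),0),(int(150+x),499),(0,255,0),1)
cv2.line(a,(100,49),(200,49),(0,255,0),1)
for y in (120,0): cv2.circle(b,(230,250-y),2,(0,255,0),-1)
o=np.hstack([a,b])[:380]; cv2.imwrite("pics/rect1.png",o[:,:,::-1])
E
```

```text
[0.619  0.0523 0.3606]
[[-1.4, 0.0], [0.8, -1.8], [3.0, 2.3], [-0.7, 3.4], [-3.5, 0.6], [11.6, -5.0], [-1.2, 0.2], [1.0, 5.3], [5.3, -3.6], [-2.5, 5.6], [11.6, -7.0], [-11.2, -0.8], [-3.0, -1.7], [-6.7, -0.6], [3.5, -5.4], [-1.4, 5.8], [-2.1, 0.5], [-3.8, 4.2], [5.9, -3.5], [3.2, 1.2]]
```

View pics/rect1.png

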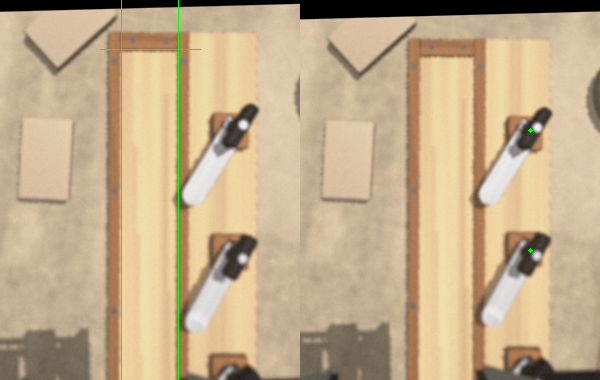

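The rectified view puts the channel edges and end stop within about 1–2 mm of my fit. Both visible tongues sit at about 0.53 rad. I'll open the left clip first.

```bash
python3 - <<'E'
s=open("h.py").read()
s=s.replace("n=int(np.ceil(np.abs(off).max()-.02)) or 1; n=max(n,1)","n=max(1,int(np.ceil(max(np.abs(off).max(),np.abs(M.inv().apply(q-p)/.15).max())-.001)))")
s+='''
C0=np.array([.619,.0523]); YAW=.3606
def rk(x,y):   # rack mm -> world
    c,s_=np.cos(YAW),np.sin(YAW); return C0+np.array([c*x-s_*y,s_*x+c*y])/1000
def inrack(p):
    d=np.asarray(p)[:2]-C0; c,s_=np.cos(YAW),np.sin(YAW); return np.array([c*d[0]+s_*d[1],-s_*d[0]+c*d[1]])*1000
'''
open("h.py","w").write(s)
E
python3 - <<'E'
from h import *
L=rk(80,120);print(L,rk(80,0),rk(80,-120))
path([(*L,.12,YAW-.53),(*L,.053,YAW-.53)])
E
```

```text
[0.6515 0.1928] [0.6939 0.0805] [ 0.7362 -0.0318]
T0.0 offset [0.41, 0.428, 0.801] twist [0.0, -0.0, 0.0886] rows>=3
T0.1 offset [0.575, 0.147, 0.801] twist [0.0, -0.0, 0.0] rows>=3
T1.0 offset [0.0, 0.0, 0.447] twist [0.0, 0.0, 0.0] rows>=2
```

>>> jog_arm(
  plan=[
    {"offset": [0.41, 0.428, 0.801], "twist": [0, 0, 0.0886], "fingers": 0},
    {"offset": [0.41, 0.428, 0.801], "twist": [0, 0, 0.0886], "fingers": 0},
    {"offset": [0.41, 0.428, 0.801], "twist": [0, 0, 0.0886], "fingers": 0},
    {"offset": [0.41, 0.428, 0.801], "twist": [0, 0, 0.0886], "fingers": 0},
  ],
)

```text
clock: 5.25
position: [0.6144, 0.113, 0.2383]
ee_rot: [-2.397, -2.029, 0.006]
force: [-0.1, 0.4, 0.3]
width: 0.5
gripper_force: 0.0
```

>>> jog_arm(
  plan=[
    {"offset": [0.575, 0.147, 0.801], "twist": [0, 0, 0], "fingers": 0},
    {"offset": [0.575, 0.147, 0.801], "twist": [0, 0, 0], "fingers": 0},
    {"offset": [0.575, 0.147, 0.801], "twist": [0, 0, 0], "fingers": 0},
    {"offset": [0.575, 0.147, 0.801], "twist": [0, 0, 0], "fingers": 0},
  ],
)

```text
clock: 5.75
position: [0.6515, 0.1923, 0.1203]
ee_rot: [2.398, 2.029, -0.002]
force: [-1.1, -0.5, -0.3]
width: 0.498
gripper_force: 0.0
```

```bash
python3 - <<'E'
from h import *
s=observe(); print(s["position"],toolyaw())
c=calibration("wrist"); im=get_image("wrist"); cv2.imwrite("pics/w2.png",im[:,:,::-1])
for t in ("left","middle","right"):
    print(t,[(p.round(4).tolist(),q) for p,q in lm(f"clip_{t}_grip","wrist",c,.047,.2)])
print(topx([[*rk(80,120),.047]],c))
E
```

```text
[0.6515 0.1923 0.1203] -0.16672680304137713
left [([0.6484, 0.1899], 0.86)]
middle []
right []
[[276.7615 222.9401]]
```

View pics/w2.png

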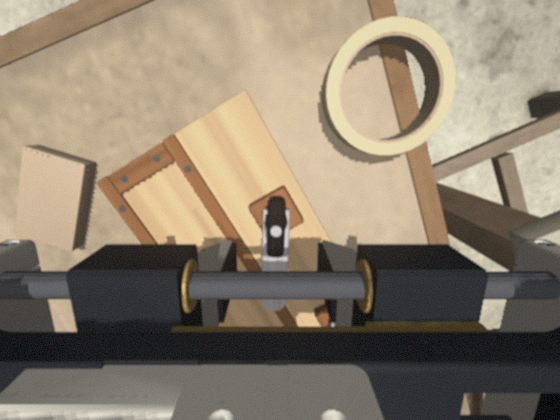

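The knob is centred between the fingers at about (276,230) and lines up with the tool, so θ ≈ 0.53. I'll go down, grip and open it.

>>> jog_arm(
  plan=[
    {"offset": [0, 0, 0.2], "twist": [0, 0, 0], "fingers": 0},
    {"offset": [0, 0, 0.4], "twist": [0, 0, 0], "fingers": 0},
    {"offset": [0, 0, 0.447], "twist": [0, 0, 0], "fingers": 0},
    {"offset": [0, 0, 0.447], "twist": [0, 0, 0], "fingers": -1},
    {"offset": [0, 0, 0.447], "twist": [0, 0, 0], "fingers": -1},
    {"offset": [0, 0, 0.447], "twist": [0, 0, 0], "fingers": -1},
    {"offset": [0, 0, 0.447], "twist": [0, 0, 0], "fingers": -1},
    {"offset": [0, 0, 0.447], "twist": [0, 0, 0], "fingers": -1},
  ],
  newtons=25,
)

```text
clock: 6.95
position: [0.6508, 0.1933, 0.0539]
ee_rot: [-2.4, -2.025, 0.0]
force: [-4.9, -0.6, 6.8]
width: 0.168
gripper_force: 25.0
```

>>> jog_arm(
  plan=[
    {"offset": [0, 0, 0], "twist": [0, 0, -0.015], "fingers": -1},
    {"offset": [0, 0, 0], "twist": [0, 0, -0.03], "fingers": -1},
    {"offset": [0, 0, 0], "twist": [0, 0, -0.045], "fingers": -1},
    {"offset": [0, 0, 0], "twist": [0, 0, -0.06], "fingers": -1},
    {"offset": [0, 0, 0], "twist": [0, 0, -0.072], "fingers": -1},
    {"offset": [0, 0, 0], "twist": [0, 0, -0.082], "fingers": -1},
    {"offset": [0, 0, 0], "twist": [0, 0, -0.082], "fingers": -1},
    {"offset": [0, 0, 0], "twist": [0, 0, -0.082], "fingers": -1},
  ],
)

```text
clock: 7.95
position: [0.651, 0.1932, 0.054]
ee_rot: [-1.805, -2.57, -0.0]
force: [-4.2, -0.3, 6.5]
width: 0.162
gripper_force: 25.0
```

```bash
python3 - <<'E'
from h import *
s=observe(); print(s["position"],toolyaw(),s["force"],s["ft_torque"],s["width"])
y=toolyaw(); M=rk(80,0)
path([(*M,.12,y-.53),(*M,.053,y-.53)],start=(*s["position"][:2],.12,y))
E
```

```text
[0.651  0.1932 0.054 ] 0.3462413917026515 [-4.2166 -0.3193  6.4611] [-0.0157  1.0891  0.0203] 0.16171433335959537
T0.0 offset [-0.804, 0.014, 0.0] twist [0.0, 0.0, 0.0844] rows>=3
T1.0 offset [0.0, 0.0, 0.447] twist [0.0, 0.0, 0.0] rows>=2
```

>>> jog_arm(
  plan=[
    {"offset": [0, 0, 0], "twist": [0, 0, 0], "fingers": 0},
    {"offset": [0, 0, 0], "twist": [0, 0, 0], "fingers": 0},
    {"offset": [0, 0, 0], "twist": [0, 0, 0], "fingers": 0},
    {"offset": [0, 0, -0.44], "twist": [0, 0, 0], "fingers": 0},
    {"offset": [0, 0, -0.44], "twist": [0, 0, 0], "fingers": 0},
    {"offset": [-0.804, 0.014, -0.44], "twist": [0, 0, 0.083], "fingers": 0},
    {"offset": [-0.804, 0.014, -0.44], "twist": [0, 0, 0.083], "fingers": 0},
    {"offset": [-0.804, 0.014, -0.44], "twist": [0, 0, 0.083], "fingers": 0},
    {"offset": [-0.804, 0.014, -0.44], "twist": [0, 0, 0.083], "fingers": 0},
  ],
)

```text
clock: 9.07
position: [0.6943, 0.0797, 0.1184]
ee_rot: [-2.408, -2.018, 0.001]
force: [-0.4, -0.2, -0.1]
width: 0.501
gripper_force: 0.0
```

```bash
python3 - <<'E'
from h import *
s=observe(); y=toolyaw(); print(s["position"],y)
c=calibration("wrist"); im=get_image("wrist")
a=rect(im,c,rk(80,120),YAW,.058,(.1,.1),2000); b=rect(im,c,rk(80,0),YAW,.058,(.1,.1),2000)
cv2.imwrite("pics/r2.png",np.hstack([a,b])[:,:,::-1])
E
```

```text
[0.6943 0.0797 0.1184] -0.17555681699459788
```

View pics/r2.png

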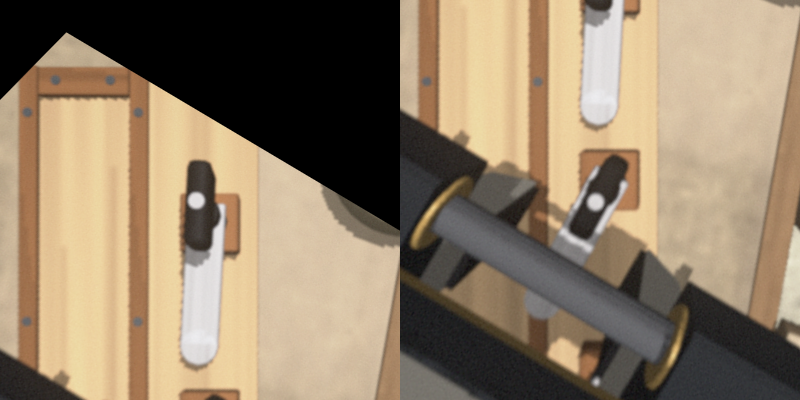

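The left clip is open, its tongue parallel to the row. The middle knob is centred in the right-hand tile at about (597,200). I'll open the middle clip, then move over the right one.

>>> jog_arm(
  plan=[
    {"offset": [0, 0, 0.2], "twist": [0, 0, 0], "fingers": 0},
    {"offset": [0, 0, 0.4], "twist": [0, 0, 0], "fingers": 0},
    {"offset": [0, 0, 0.435], "twist": [0, 0, 0], "fingers": 0},
    {"offset": [0, 0, 0.435], "twist": [0, 0, 0], "fingers": -1},
    {"offset": [0, 0, 0.435], "twist": [0, 0, 0], "fingers": -1},
    {"offset": [0, 0, 0.435], "twist": [0, 0, 0], "fingers": -1},
    {"offset": [0, 0, 0.435], "twist": [0, 0, 0], "fingers": -1},
    {"offset": [0, 0, 0.435], "twist": [0, 0, 0], "fingers": -1},
    {"offset": [0, 0, 0.435], "twist": [0, 0, -0.015], "fingers": -1},
    {"offset": [0, 0, 0.435], "twist": [0, 0, -0.03], "fingers": -1},
    {"offset": [0, 0, 0.435], "twist": [0, 0, -0.045], "fingers": -1},
    {"offset": [0, 0, 0.435], "twist": [0, 0, -0.06], "fingers": -1},
    {"offset": [0, 0, 0.435], "twist": [0, 0, -0.072], "fingers": -1},
    {"offset": [0, 0, 0.435], "twist": [0, 0, -0.083], "fingers": -1},
    {"offset": [0, 0, 0.435], "twist": [0, 0, -0.083], "fingers": -1},
    {"offset": [0, 0, 0.435], "twist": [0, 0, -0.083], "fingers": -1},
  ],
)

```text
clock: 11.12
position: [0.6943, 0.0811, 0.0557]
ee_rot: [-1.805, -2.571, -0.003]
force: [-6.4, 2.0, 12.2]
width: 0.171
gripper_force: 11.5
```

>>> jog_arm(
  plan=[
    {"offset": [0, 0, 0], "twist": [0, 0, 0], "fingers": 0},
    {"offset": [0, 0, 0], "twist": [0, 0, 0], "fingers": 0},
    {"offset": [0, 0, 0], "twist": [0, 0, 0], "fingers": 0},
    {"offset": [0, 0, -0.44], "twist": [0, 0, 0], "fingers": 0},
    {"offset": [0, 0, -0.44], "twist": [0, 0, 0], "fingers": 0},
    {"offset": [-0.8, 0.0, -0.44], "twist": [0, 0, 0.083], "fingers": 0},
    {"offset": [-0.8, 0.0, -0.44], "twist": [0, 0, 0.083], "fingers": 0},
    {"offset": [-0.8, 0.0, -0.44], "twist": [0, 0, 0.083], "fingers": 0},
    {"offset": [-0.8, 0.0, -0.44], "twist": [0, 0, 0.083], "fingers": 0},
  ],
)

```text
clock: 12.25
position: [0.7346, -0.0333, 0.1189]
ee_rot: [-2.407, -2.018, 0.002]
force: [-0.0, -0.2, -0.4]
width: 0.501
gripper_force: 0.0
```

```bash
python3 - <<'E'
from h import *
s=observe(); y=toolyaw(); print(s["position"],y,YAW-y,rk(80,-120))
c=calibration("wrist"); im=get_image("wrist")
a=rect(im,c,rk(80,0),YAW,.058,(.1,.1),2000); b=rect(im,c,rk(80,-120),YAW,.058,(.1,.1),2000)
cv2.imwrite("pics/r3.png",np.hstack([a,b])[:,:,::-1])
E
```

```text
[ 0.7346 -0.0333  0.1189] -0.17562432701611944 0.5362243270161194 [ 0.7362 -0.0318]
```

View pics/r3.png

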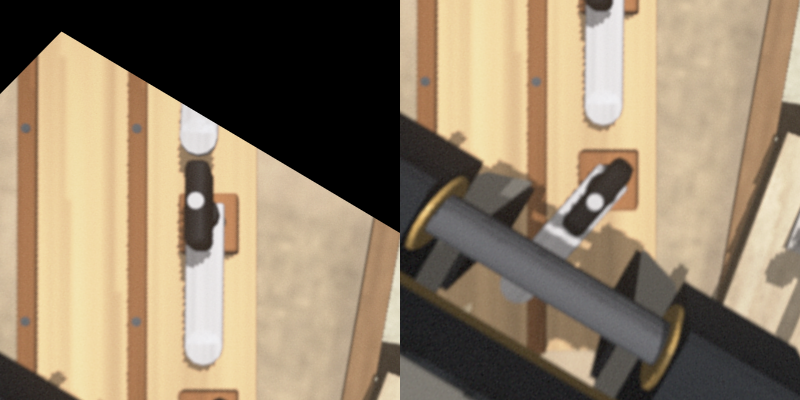

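The middle clip is open. The right knob is at about 0.67 rad, further round than the tool, so I'll twist 0.02 more before gripping.

>>> jog_arm(
  plan=[
    {"offset": [0.01, 0.01, 0.2], "twist": [0, 0, 0.02], "fingers": 0},
    {"offset": [0.01, 0.01, 0.4], "twist": [0, 0, 0.02], "fingers": 0},
    {"offset": [0.01, 0.01, 0.44], "twist": [0, 0, 0.02], "fingers": 0},
    {"offset": [0.01, 0.01, 0.44], "twist": [0, 0, 0.02], "fingers": -1},
    {"offset": [0.01, 0.01, 0.44], "twist": [0, 0, 0.02], "fingers": -1},
    {"offset": [0.01, 0.01, 0.44], "twist": [0, 0, 0.02], "fingers": -1},
    {"offset": [0.01, 0.01, 0.44], "twist": [0, 0, 0.02], "fingers": -1},
    {"offset": [0.01, 0.01, 0.44], "twist": [0, 0, 0.02], "fingers": -1},
    {"offset": [0.01, 0.01, 0.44], "twist": [0, 0, 0], "fingers": -1},
    {"offset": [0.01, 0.01, 0.44], "twist": [0, 0, -0.02], "fingers": -1},
    {"offset": [0.01, 0.01, 0.44], "twist": [0, 0, -0.04], "fingers": -1},
    {"offset": [0.01, 0.01, 0.44], "twist": [0, 0, -0.06], "fingers": -1},
    {"offset": [0.01, 0.01, 0.44], "twist": [0, 0, -0.075], "fingers": -1},
    {"offset": [0.01, 0.01, 0.44], "twist": [0, 0, -0.083], "fingers": -1},
    {"offset": [0.01, 0.01, 0.44], "twist": [0, 0, -0.083], "fingers": -1},
    {"offset": [0.01, 0.01, 0.44], "twist": [0, 0, -0.083], "fingers": -1},
  ],
  newtons=25,
)

```text
clock: 14.3
position: [0.7347, -0.0312, 0.0551]
ee_rot: [-1.803, -2.568, 0.002]
force: [-11.8, 2.1, 13.0]
width: 0.138
gripper_force: 70.0
```

>>> jog_arm(
  plan=[
    {"offset": [0, 0, 0], "twist": [0, 0, 0], "fingers": 0.6},
    {"offset": [0, 0, 0], "twist": [0, 0, 0], "fingers": 0.6},
    {"offset": [0, 0, 0], "twist": [0, 0, 0], "fingers": 0.6},
    {"offset": [0, 0, -0.6], "twist": [0, 0, 0], "fingers": 0.6},
    {"offset": [0, 0, -0.9], "twist": [0, 0, 0], "fingers": 0.6},
    {"offset": [0, 0, -1], "twist": [0, 0, 0], "fingers": 0.6},
    {"offset": [0.2, -1, -1], "twist": [0, 0, 0], "fingers": 0.6},
    {"offset": [0.2, -1, -1], "twist": [0, 0, 0], "fingers": 0.6},
    {"offset": [0.2, -1, -1], "twist": [0, 0, 0], "fingers": 0.6},
    {"offset": [0.2, -1, -1], "twist": [0, 0, 0], "fingers": 0.6},
  ],
)

```text
clock: 15.55
position: [0.5834, -0.0551, 0.2043]
ee_rot: [-1.807, -2.568, -0.0]
force: [0.4, 0.4, 0.4]
width: 0.797
gripper_force: 0.0
```

```bash
python3 - <<'E'
from h import *
s=observe(); y=toolyaw(); print(s["position"],y)
ct=calibration("top"); get_image("top")
for n in range(1,6): print(n,[(p.round(4).tolist(),q) for p,q in lm(f"block{n}_center","top",ct,.009,.3)])
c=calibration("wrist"); im=get_image("wrist")
for n in range(1,6): print(n,[(p.round(4).tolist(),q) for p,q in lm(f"block{n}_center","wrist",c,.009,.3)])
for n in (1,3,4,5):
    for d in regions_of(f"block{n}_center","top"):
        if d["conf"]>.3:
            k=max(cv2.findContours(d["region"].astype(np.uint8),0,1)[0],key=cv2.contourArea)[:,0]
            print(n,cv2.minAreaRect((tow(k,ct,.018)*1000).astype(np.float32)),round(d["conf"],2))
a=rect(im,c,rk(80,-120),YAW,.029,(.1,.1),1500)
cv2.imwrite("pics/r4.png",np.hstack([a,cv2.resize(im,(400,300))])[:,:,::-1])
E
```

```text
[ 0.5834 -0.0551  0.2043] 0.3443178775339023
1 [([0.4912, 0.0982], 0.55)]
2 []
3 []
4 [([0.5647, -0.3181], 0.62), ([0.6215, 0.0558], 0.47)]
5 [([0.4716, 0.24], 0.95)]
1 [([0.4897, 0.0992], 0.63)]
2 []
3 [([0.5536, -0.186], 0.61), ([0.4882, 0.0995], 0.41)]
4 []
5 []
1 ((487.5389404296875, 111.76422119140625), (51.206626892089844, 64.32936096191406), 18.676864624023438) 0.8
3 ((555.262451171875, -185.24542236328125), (77.05877685546875, 47.76001739501953), 64.75414276123047) 0.93
4 ((650.0934448242188, 59.96678161621094), (151.60189819335938, 450.05517578125), 20.523029327392578) 0.68
4 ((575.5084838867188, -317.8318176269531), (51.498233795166016, 81.4688720703125), 20.472055435180664) 0.67
4 ((645.2243041992188, -461.294677734375), (48.82537078857422, 159.2186279296875), 33.76987838745117) 0.4
5 ((467.6064453125, 236.69000244140625), (84.07231903076172, 53.008941650390625), 63.86030960083008) 0.65
```

View pics/r4.png

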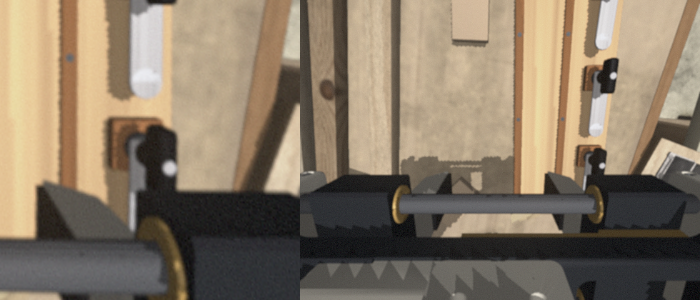

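All three clips are open. I'll hover over block1, the nearest one, and refine its pose.

```bash
cat >> h.py <<'E'
def refine(ctr,heading=None):   # block pose from wrist picture, nearest to ctr; also rectified picture edge fit
    c=calibration("wrist"); im=get_image("wrist"); out=[]
    for n in range(1,6):
        for d in regions_of(f"block{n}_center","wrist"):
            if d["conf"]<.25: continue
            k=max(cv2.findContours(d["region"].astype(np.uint8),cv2.RETR_EXTERNAL,cv2.CHAIN_APPROX_NONE)[0],key=cv2.contourArea)[:,0]
            (x,y),(a,b),t=cv2.minAreaRect((tow(k,c,.018)*1000).astype(np.float32)); t=np.radians(t)
            if a<b: a,b,t=b,a,t+np.pi/2
            if np.hypot(x/1000-ctr[0],y/1000-ctr[1])<.08:
                g=(t+np.pi/2+np.pi/2)%np.pi-np.pi/2   # grip heading (tool y) across the 50 mm side
                out.append((n,round(d["conf"],2),round(x/1000,4),round(y/1000,4),round(g,3),round(a),round(b)))
    for o in out: print(*o)
    return im,c,out
E
python3 - <<'E'
from h import *
print(inrack((.4895,.102)))
path([(.4895,.102,.16,.326)])
E
```

```text
[-103.6353   92.1958]
T0.0 offset [0.598, -0.124, 0.146] twist [0.0, -0.0, 0.0032] rows>=2
T0.1 offset [0.596, -0.136, 0.146] twist [0.0, -0.0, 0.0] rows>=2
```

>>> jog_arm(
  plan=[
    {"offset": [0.598, -0.124, 0.146], "twist": [0, 0, 0.0032], "fingers": 0.4},
    {"offset": [0.598, -0.124, 0.146], "twist": [0, 0, 0.0032], "fingers": 0.4},
  ],
)

```text
clock: 16.6
position: [0.5359, 0.0262, 0.1812]
ee_rot: [-1.829, -2.552, 0.0]
force: [0.7, -0.1, -0.2]
width: 0.703
gripper_force: 0.0
```

>>> jog_arm(
  plan=[
    {"offset": [0.596, -0.136, 0.146], "twist": [0, 0, 0], "fingers": 0.4},
    {"offset": [0.596, -0.136, 0.146], "twist": [0, 0, 0], "fingers": 0.4},
    {"offset": [0.596, -0.136, 0.146], "twist": [0, 0, 0], "fingers": 0.4},
  ],
)

```text
clock: 16.98
position: [0.4881, 0.1045, 0.1595]
ee_rot: [-1.825, -2.555, 0.001]
force: [0.8, -0.9, 0.7]
width: 0.698
gripper_force: 0.0
```

```bash
python3 - <<'E'
from h import *
s=observe(); print(s["position"],toolyaw())
im,c,o=refine((.4895,.102))
cv2.imwrite("pics/w5.png",im[:,:,::-1])
for b in o: path([(b[2],b[3],.08,b[4]),(b[2],b[3],.023,b[4])])
E
```

```text
[0.4881 0.1045 0.1595] 0.33046814192209345
1 0.71 0.4887 0.1023 0.308 81 50
3 0.61 0.4893 0.102 0.308 82 51
T0.0 offset [0.012, -0.008, 0.535] twist [0.0001, 0.0001, 0.0025] rows>=2
T1.0 offset [0.0, 0.0, 0.38] twist [0.0, 0.0, 0.0] rows>=1
T0.0 offset [0.009, -0.005, 0.535] twist [0.0001, 0.0001, 0.0025] rows>=2
T1.0 offset [0.0, 0.0, 0.38] twist [0.0, 0.0, 0.0] rows>=1
```

View pics/w5.png

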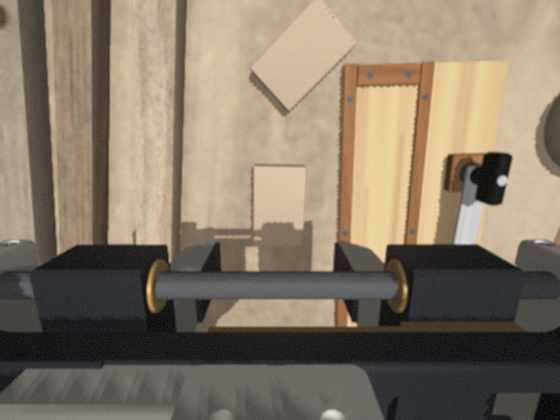

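Block1 is centred at (279,205) and lined up with the fingers. I'll grasp it and carry it to place 1, leaving a few mm of gap for the final push.

>>> jog_arm(
  plan=[
    {"offset": [0.01, -0.007, 0.45], "twist": [0, 0, 0.003], "fingers": 0.4},
    {"offset": [0.01, -0.007, 0.75], "twist": [0, 0, 0.003], "fingers": 0.4},
    {"offset": [0.01, -0.007, 0.9], "twist": [0, 0, 0.003], "fingers": 0.4},
    {"offset": [0.01, -0.007, 0.91], "twist": [0, 0, 0.003], "fingers": 0.4},
    {"offset": [0.01, -0.007, 0.91], "twist": [0, 0, 0.003], "fingers": -1},
    {"offset": [0.01, -0.007, 0.91], "twist": [0, 0, 0.003], "fingers": -1},
    {"offset": [0.01, -0.007, 0.91], "twist": [0, 0, 0.003], "fingers": -1},
    {"offset": [0.01, -0.007, 0.91], "twist": [0, 0, 0.003], "fingers": -1},
    {"offset": [0.01, -0.007, 0.91], "twist": [0, 0, 0.003], "fingers": -1},
  ],
  newtons=20,
)

```text
clock: 18.4
position: [0.4892, 0.1033, 0.0247]
ee_rot: [1.855, 2.534, 0.003]
force: [-0.7, -0.5, 7.2]
width: 0.544
gripper_force: 20.0
```

```bash
python3 - <<'E'
from h import *
s=observe(); y=toolyaw(); print(s["position"],y,s["width"]*92)
P=rk(0,157); p=s["position"]
path([(p[0],p[1],.085,y),(*P,.085,YAW),(*P,.0275,YAW)])
E
```

```text
[0.4892 0.1033 0.0247] 0.30697942255984045 50.08974373150176
T0.0 offset [0.0, 0.001, -0.402] twist [0.0004, -0.0, 0.0] rows>=1
T1.0 offset [0.459, 0.666, 0.0] twist [0.0, 0.0, -0.0085] rows>=2
T2.0 offset [0.0, 0.0, 0.383] twist [0.0, 0.0, 0.0] rows>=1
```

>>> jog_arm(
  plan=[
    {"offset": [0, 0, -0.2], "twist": [0, 0, 0], "fingers": -1},
    {"offset": [0, 0, -0.4], "twist": [0, 0, 0], "fingers": -1},
    {"offset": [0.2, 0.3, -0.4], "twist": [0, 0, -0.0085], "fingers": -1},
    {"offset": [0.459, 0.666, -0.4], "twist": [0, 0, -0.0085], "fingers": -1},
    {"offset": [0.459, 0.666, -0.4], "twist": [0, 0, -0.0085], "fingers": -1},
    {"offset": [0.459, 0.666, -0.4], "twist": [0, 0, -0.0085], "fingers": -1},
    {"offset": [0.459, 0.666, -0.25], "twist": [0, 0, -0.0085], "fingers": -1},
    {"offset": [0.459, 0.666, -0.15], "twist": [0, 0, -0.0085], "fingers": -1},
    {"offset": [0.459, 0.666, -0.08], "twist": [0, 0, -0.0085], "fingers": -1},
    {"offset": [0.459, 0.666, -0.05], "twist": [0, 0, -0.0085], "fingers": -1},
    {"offset": [0.459, 0.666, -0.03], "twist": [0, 0, -0.0085], "fingers": -1},
    {"offset": [0.459, 0.666, -0.03], "twist": [0, 0, -0.0085], "fingers": -1},
  ],
)

```text
clock: 19.9
position: [0.5629, 0.1989, 0.0285]
ee_rot: [1.787, 2.583, 0.001]
force: [-0.8, -0.8, 2.1]
width: 0.539
gripper_force: 20.0
```

```bash
python3 - <<'E'
from h import *
s=observe(); y=toolyaw(); print(s["position"],inrack(s["position"]),y,s["force"],s["width"]*92)
c=calibration("wrist"); im=get_image("wrist"); cv2.imwrite("pics/w6.png",im[:,:,::-1])
p=s["position"]
path([(p[0],p[1],.13,y),(.4676,.2367,.16,np.radians(63.86)-np.pi/2),(.4676,.2367,.16,np.radians(63.86))])
E
```

```text
[0.5629 0.1989 0.0285] [ -0.7485 156.9639] 0.3602634664149043 [-0.7774 -0.8353  2.0518] 49.57743887985136
T0.0 offset [0.0, 0.0, -0.676] twist [0.0001, -0.0, -0.0] rows>=2
T1.0 offset [0.46, -0.506, -0.2] twist [0.0, 0.0, 0.1299] rows>=5
T2.0 offset [0.0, 0.0, 0.0] twist [0.0, 0.0, -0.25] rows>=9
```

View pics/w6.png

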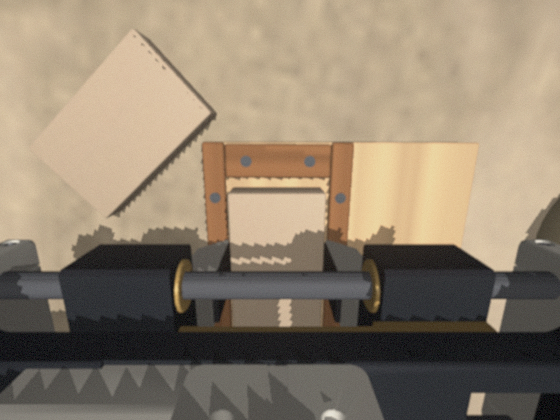

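Block1 lies in the channel at (228–326, 190 and down), with a gap of about 4 mm to the stop. I'll release it and hover over block5.

>>> jog_arm(
  plan=[
    {"offset": [0, 0, 0], "twist": [0, 0, 0], "fingers": 0.3},
    {"offset": [0, 0, 0], "twist": [0, 0, 0], "fingers": 0.3},
    {"offset": [0, 0, 0], "twist": [0, 0, 0], "fingers": 0.3},
    {"offset": [0, 0, -0.3], "twist": [0, 0, 0], "fingers": 0.3},
    {"offset": [0, 0, -0.68], "twist": [0, 0, 0], "fingers": 0.3},
    {"offset": [0.46, -0.506, -0.88], "twist": [0, 0, 0.13], "fingers": 0.3},
    {"offset": [0.46, -0.506, -0.88], "twist": [0, 0, 0.13], "fingers": 0.3},
    {"offset": [0.46, -0.506, -0.88], "twist": [0, 0, 0.13], "fingers": 0.3},
    {"offset": [0.46, -0.506, -0.88], "twist": [0, 0, 0.13], "fingers": 0.3},
    {"offset": [0.46, -0.506, -0.88], "twist": [0, 0, 0.13], "fingers": 0.3},
    {"offset": [0.46, -0.506, -0.88], "twist": [0, 0, 0.13], "fingers": 0.3},
    {"offset": [0.46, -0.506, -0.88], "twist": [0, 0, 0.13], "fingers": 0.3},
  ],
)

```text
clock: 21.45
position: [0.4672, 0.2367, 0.16]
ee_rot: [-2.665, -1.664, 0.0]
force: [-0.8, 0.6, 0.3]
width: 0.651
gripper_force: 0.0
```

```bash
python3 - <<'E'
from h import *
s=observe(); print(s["position"],toolyaw())
im,c,o=refine((.4676,.2367))
if not o: cv2.imwrite("pics/w7.png",im[:,:,::-1])
for b in o:
    l=b[4]+np.pi/2; g=(b[2]-.012*np.cos(l),b[3]-.012*np.sin(l)); print(g); path([(*g,.0235,b[4])])
E
```

```text
[0.4672 0.2367 0.16  ] -0.4546629935854273
5 0.86 0.4657 0.2364 -0.466 81 49
(np.float64(0.4603082032161893), np.float64(0.2256795276483688))
T0.0 offset [-0.086, -0.01, 0.91] twist [-0.0, -0.0, 0.0015] rows>=3
```

>>> jog_arm(
  plan=[
    {"offset": [-0.086, -0.01, 0.3], "twist": [0, 0, 0.0015], "fingers": 0.3},
    {"offset": [-0.086, -0.01, 0.7], "twist": [0, 0, 0.0015], "fingers": 0.3},
    {"offset": [-0.086, -0.01, 0.9], "twist": [0, 0, 0.0015], "fingers": 0.3},
    {"offset": [-0.086, -0.01, 0.91], "twist": [0, 0, 0.0015], "fingers": 0.3},
    {"offset": [-0.086, -0.01, 0.91], "twist": [0, 0, 0.0015], "fingers": -1},
    {"offset": [-0.086, -0.01, 0.91], "twist": [0, 0, 0.0015], "fingers": -1},
    {"offset": [-0.086, -0.01, 0.91], "twist": [0, 0, 0.0015], "fingers": -1},
    {"offset": [-0.086, -0.01, 0.91], "twist": [0, 0, 0.0015], "fingers": -1},
  ],
  newtons=20,
)

```text
clock: 22.75
position: [0.461, 0.2264, 0.0248]
ee_rot: [-2.674, -1.649, -0.004]
force: [-0.5, 0.3, 8.3]
width: 0.54
gripper_force: 20.0
```

```bash
python3 - <<'E'
from h import *
s=observe(); y=toolyaw(); print(s["position"],y,s["width"]*92,s["force"])
P=rk(.5,61); p=s["position"]
path([(p[0],p[1],.085,y),(*P,.085,YAW),(*P,.0275,YAW)])
E
```

```text
[0.461  0.2264 0.0248] -0.46563957661708527 49.68523190226182 [-0.5222  0.2903  8.259 ]
T0.0 offset [0.001, 0.0, -0.401] twist [0.0002, -0.0004, 0.0] rows>=1
T1.0 offset [-0.143, 0.583, 0.0] twist [0.0, 0.0, -0.1315] rows>=5
T1.1 offset [-0.526, 0.29, 0.0] twist [0.0, 0.0, -0.0] rows>=2
T2.0 offset [0.0, 0.0, 0.383] twist [0.0, 0.0, 0.0] rows>=1
```

>>> jog_arm(
  plan=[
    {"offset": [0, 0, -0.2], "twist": [0, 0, 0], "fingers": -1},
    {"offset": [0, 0, -0.4], "twist": [0, 0, 0], "fingers": -1},
    {"offset": [-0.05, 0.2, -0.4], "twist": [0, 0, -0.03], "fingers": -1},
    {"offset": [-0.1, 0.4, -0.4], "twist": [0, 0, -0.055], "fingers": -1},
    {"offset": [-0.143, 0.583, -0.4], "twist": [0, 0, -0.08], "fingers": -1},
    {"offset": [-0.143, 0.583, -0.4], "twist": [0, 0, -0.105], "fingers": -1},
    {"offset": [-0.143, 0.583, -0.4], "twist": [0, 0, -0.1315], "fingers": -1},
    {"offset": [-0.143, 0.583, -0.4], "twist": [0, 0, -0.1315], "fingers": -1},
  ],
)

```text
clock: 23.75
position: [0.5289, 0.1673, 0.0841]
ee_rot: [1.789, 2.582, 0.002]
force: [-0.3, -0.1, -1.0]
width: 0.544
gripper_force: 20.0
```

>>> jog_arm(
  plan=[
    {"offset": [-0.25, 0.15, 0], "twist": [0, 0, 0], "fingers": -1},
    {"offset": [-0.526, 0.29, 0], "twist": [0, 0, 0], "fingers": -1},
    {"offset": [-0.526, 0.29, 0], "twist": [0, 0, 0], "fingers": -1},
    {"offset": [-0.526, 0.29, 0], "twist": [0, 0, 0], "fingers": -1},
    {"offset": [-0.526, 0.29, 0.15], "twist": [0, 0, 0], "fingers": -1},
    {"offset": [-0.526, 0.29, 0.25], "twist": [0, 0, 0], "fingers": -1},
    {"offset": [-0.526, 0.29, 0.32], "twist": [0, 0, 0], "fingers": -1},
    {"offset": [-0.526, 0.29, 0.35], "twist": [0, 0, 0], "fingers": -1},
    {"offset": [-0.526, 0.29, 0.37], "twist": [0, 0, 0], "fingers": -1},
    {"offset": [-0.526, 0.29, 0.37], "twist": [0, 0, 0], "fingers": -1},
  ],
)

```text
clock: 25.0
position: [0.5974, 0.109, 0.0287]
ee_rot: [1.788, 2.583, 0.001]
force: [-1.9, -0.9, 3.5]
width: 0.54
gripper_force: 20.0
```

```bash
python3 - <<'E'
from h import *
s=observe(); y=toolyaw(); print(s["position"],inrack(s["position"]),y,s["force"],s["width"]*92)
c=calibration("wrist"); im=get_image("wrist"); cv2.imwrite("pics/w8.png",im[:,:,::-1])
p=s["position"]; g=np.radians(64.75)-np.pi/2; print(g)
path([(p[0],p[1],.15,y),(.554,-.186,.16,np.radians(64.75)-np.pi/2)])
E
```

```text
[0.5974 0.109  0.0287] [-0.1792 60.6586] 0.36021020675803755 [-1.9205 -0.8702  3.505 ] 49.64713045953877
-0.4406956361285681
T0.0 offset [0.0, 0.001, -0.809] twist [0.0001, -0.0, 0.0] rows>=2
T1.0 offset [-0.869, -0.482, -0.033] twist [0.0, 0.0, 0.1275] rows>=5
T1.1 offset [-0.951, 0.289, -0.033] twist [0.0, 0.0, 0.0] rows>=3
```

View pics/w8.png

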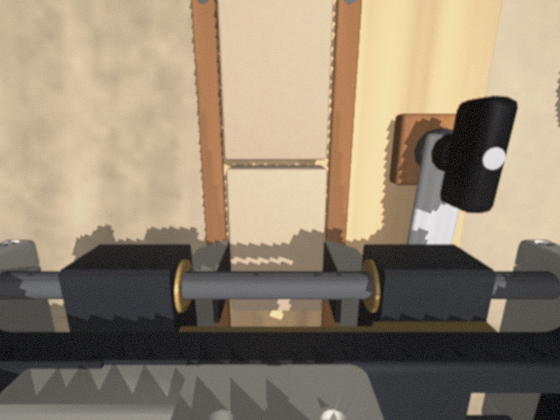

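Block5 sits in the channel behind block1, with a gap of about 3 mm at row 163. I'll release it and go to block3.

>>> jog_arm(
  plan=[
    {"offset": [0, 0, 0], "twist": [0, 0, 0], "fingers": 0.3},
    {"offset": [0, 0, 0], "twist": [0, 0, 0], "fingers": 0.3},
    {"offset": [0, 0, 0], "twist": [0, 0, 0], "fingers": 0.3},
    {"offset": [0, 0, -0.3], "twist": [0, 0, 0], "fingers": 0.3},
    {"offset": [0, 0, -0.81], "twist": [0, 0, 0], "fingers": 0.3},
    {"offset": [-0.869, -0.482, -0.84], "twist": [0, 0, 0.1275], "fingers": 0.4},
    {"offset": [-0.869, -0.482, -0.84], "twist": [0, 0, 0.1275], "fingers": 0.4},
    {"offset": [-0.869, -0.482, -0.84], "twist": [0, 0, 0.1275], "fingers": 0.4},
    {"offset": [-0.869, -0.482, -0.84], "twist": [0, 0, 0.1275], "fingers": 0.4},
    {"offset": [-0.869, -0.482, -0.84], "twist": [0, 0, 0.1275], "fingers": 0.4},
  ],
)

```text
clock: 26.3
position: [0.5755, -0.039, 0.1541]
ee_rot: [2.657, 1.676, 0.0]
force: [-0.7, -0.1, 0.5]
width: 0.705
gripper_force: 0.0
```

>>> jog_arm(
  plan=[
    {"offset": [-0.951, 0.289, -0.033], "twist": [0, 0, 0], "fingers": 0.4},
    {"offset": [-0.951, 0.289, -0.033], "twist": [0, 0, 0], "fingers": 0.4},
    {"offset": [-0.951, 0.289, -0.033], "twist": [0, 0, 0], "fingers": 0.4},
    {"offset": [-0.951, 0.289, -0.033], "twist": [0, 0, 0], "fingers": 0.4},
    {"offset": [-0.951, 0.289, -0.033], "twist": [0, 0, 0], "fingers": 0.4},
  ],
)

```text
clock: 26.92
position: [0.5541, -0.1849, 0.1587]
ee_rot: [-2.652, -1.683, -0.001]
force: [0.5, 0.6, 0.1]
width: 0.7
gripper_force: 0.0
```

```bash
python3 - <<'E'
from h import *
s=observe(); print(s["position"],toolyaw())
im,c,o=refine((.554,-.186)); cv2.imwrite("pics/w9.png",im[:,:,::-1])
for b in o:
    path([(b[2],b[3],.0235,b[4])]); print(inrack(b[2:4]))
E
```

```text
[ 0.5541 -0.1849  0.1587] -0.43966923553474196
3 0.68 0.5554 -0.1869 -0.45 81 50
T0.0 offset [-0.007, 0.013, 0.903] twist [-0.0, -0.0, 0.0017] rows>=3
[-143.9079 -201.3756]
```

>>> jog_arm(
  plan=[
    {"offset": [-0.007, 0.013, 0.3], "twist": [0, 0, 0.0017], "fingers": 0.4},
    {"offset": [-0.007, 0.013, 0.7], "twist": [0, 0, 0.0017], "fingers": 0.4},
    {"offset": [-0.007, 0.013, 0.89], "twist": [0, 0, 0.0017], "fingers": 0.4},
    {"offset": [-0.007, 0.013, 0.903], "twist": [0, 0, 0.0017], "fingers": 0.4},
    {"offset": [-0.007, 0.013, 0.903], "twist": [0, 0, 0.0017], "fingers": -1},
    {"offset": [-0.007, 0.013, 0.903], "twist": [0, 0, 0.0017], "fingers": -1},
    {"offset": [-0.007, 0.013, 0.903], "twist": [0, 0, 0.0017], "fingers": -1},
    {"offset": [-0.007, 0.013, 0.903], "twist": [0, 0, 0.0017], "fingers": -1},
    {"offset": [-0.007, 0.013, 0.903], "twist": [0, 0, 0.0017], "fingers": -1},
  ],
  newtons=20,
)

```text
clock: 28.35
position: [0.5563, -0.1882, 0.0251]
ee_rot: [2.661, 1.667, 0.003]
force: [-0.8, 0.4, 7.3]
width: 0.544
gripper_force: 20.0
```

```bash
python3 - <<'E'
from h import *
s=observe(); y=toolyaw(); print(s["position"],y,s["width"]*92,s["force"])
P=rk(.5,-11); p=s["position"]
path([(p[0],p[1],.085,y),(*P,.085,YAW)])
E
```

```text
[ 0.5563 -0.1882  0.0251] -0.451305283102829 50.039794041038355 [-0.7845  0.3839  7.347 ]
T0.0 offset [0.0, 0.001, -0.399] twist [0.0004, -0.0001, 0.0] rows>=1
T1.0 offset [0.788, -0.134, 0.0] twist [0.0, 0.0, -0.1292] rows>=5
T1.1 offset [0.64, 0.48, 0.0] twist [0.0, 0.0, -0.0] rows>=2
```

>>> jog_arm(
  plan=[
    {"offset": [0, 0, -0.2], "twist": [0, 0, 0], "fingers": -1},
    {"offset": [0, 0, -0.4], "twist": [0, 0, 0], "fingers": -1},
    {"offset": [0.3, -0.05, -0.4], "twist": [0, 0, -0.027], "fingers": -1},
    {"offset": [0.6, -0.1, -0.4], "twist": [0, 0, -0.053], "fingers": -1},
    {"offset": [0.788, -0.134, -0.4], "twist": [0, 0, -0.08], "fingers": -1},
    {"offset": [0.788, -0.134, -0.4], "twist": [0, 0, -0.105], "fingers": -1},
    {"offset": [0.788, -0.134, -0.4], "twist": [0, 0, -0.1292], "fingers": -1},
    {"offset": [0.788, -0.134, -0.4], "twist": [0, 0, -0.1292], "fingers": -1},
  ],
)

```text
clock: 29.35
position: [0.5889, -0.0728, 0.0842]
ee_rot: [1.788, 2.582, 0.001]
force: [0.1, 0.3, 0.1]
width: 0.54
gripper_force: 20.0
```

>>> jog_arm(
  plan=[
    {"offset": [0.3, 0.25, 0], "twist": [0, 0, 0], "fingers": -1},
    {"offset": [0.64, 0.48, 0], "twist": [0, 0, 0], "fingers": -1},
    {"offset": [0.64, 0.48, 0], "twist": [0, 0, 0], "fingers": -1},
    {"offset": [0.64, 0.48, 0], "twist": [0, 0, 0], "fingers": -1},
  ],
)

```text
clock: 29.85
position: [0.6221, 0.0423, 0.0836]
ee_rot: [1.79, 2.582, -0.001]
force: [-0.3, -1.2, -0.4]
width: 0.541
gripper_force: 20.0
```

```bash
python3 - <<'E'
from h import *
s=observe(); y=toolyaw(); print(s["position"],inrack(s["position"]),y,s["force"],s["width"]*92)
p=s["position"]
path([(*rk(0,-11),.0275,YAW)])
P=rk(0,-11); path([(.5755,-.318,.15,np.radians(20.47))],start=(P[0],P[1],.15,YAW))
E
```

```text
[0.6221 0.0423 0.0836] [ -0.6258 -10.4045] 0.3585568584081046 [-0.2592 -1.1986 -0.4393] 49.788025617126024
T0.0 offset [-0.004, 0.004, 0.374] twist [-0.0, 0.0001, -0.0003] rows>=1
T0.0 offset [-0.711, -0.381, 0.0] twist [0.0, 0.0, 0.0005] rows>=2
T0.1 offset [-0.713, -0.378, 0.0] twist [0.0, 0.0, 0.0] rows>=2
T0.2 offset [-0.713, -0.378, 0.0] twist [0.0, 0.0, 0.0] rows>=2
```

>>> jog_arm(
  plan=[
    {"offset": [0, 0.004, 0.15], "twist": [0, 0, 0], "fingers": -1},
    {"offset": [0, 0.004, 0.25], "twist": [0, 0, 0], "fingers": -1},
    {"offset": [0, 0.004, 0.32], "twist": [0, 0, 0], "fingers": -1},
    {"offset": [0, 0.004, 0.35], "twist": [0, 0, 0], "fingers": -1},
    {"offset": [0, 0.004, 0.37], "twist": [0, 0, 0], "fingers": -1},
    {"offset": [0, 0.004, 0.37], "twist": [0, 0, 0], "fingers": -1},
    {"offset": [0, 0.004, 0.37], "twist": [0, 0, 0], "fingers": 0.3},
    {"offset": [0, 0.004, 0.37], "twist": [0, 0, 0], "fingers": 0.3},
    {"offset": [0, 0.004, 0.37], "twist": [0, 0, 0], "fingers": 0.3},
    {"offset": [0, 0.004, 0.1], "twist": [0, 0, 0], "fingers": 0.3},
    {"offset": [0, 0.004, -0.45], "twist": [0, 0, 0], "fingers": 0.3},
    {"offset": [0, 0.004, -0.45], "twist": [0, 0, 0], "fingers": 0.3},
  ],
)

```text
clock: 31.35
position: [0.6247, 0.0426, 0.155]
ee_rot: [1.785, 2.58, 0.006]
force: [0.2, 1.0, -0.6]
width: 0.65
gripper_force: 0.0
```

>>> jog_arm(
  plan=[
    {"offset": [-0.711, -0.38, 0], "twist": [0, 0, 0], "fingers": 0.4},
    {"offset": [-0.711, -0.38, 0], "twist": [0, 0, 0], "fingers": 0.4},
    {"offset": [-0.711, -0.38, 0], "twist": [0, 0, 0], "fingers": 0.4},
  ],
)

```text
clock: 31.72
position: [0.6059, -0.0842, 0.1516]
ee_rot: [1.798, 2.574, -0.004]
force: [0.8, 1.4, -0.6]
width: 0.696
gripper_force: 0.0
```

>>> jog_arm(
  plan=[
    {"offset": [-0.711, -0.38, 0], "twist": [0, 0, 0], "fingers": 0.4},
    {"offset": [-0.711, -0.38, 0], "twist": [0, 0, 0], "fingers": 0.4},
    {"offset": [-0.711, -0.38, 0], "twist": [0, 0, 0], "fingers": 0.4},
  ],
)

```text
clock: 32.1
position: [0.5898, -0.2032, 0.1514]
ee_rot: [1.797, 2.575, -0.004]
force: [-0.5, 1.1, -0.6]
width: 0.703
gripper_force: 0.0
```

>>> jog_arm(
  plan=[
    {"offset": [-0.711, -0.38, 0], "twist": [0, 0, 0], "fingers": 0.4},
    {"offset": [-0.711, -0.38, 0], "twist": [0, 0, 0], "fingers": 0.4},
    {"offset": [-0.711, -0.38, 0], "twist": [0, 0, 0], "fingers": 0.4},
    {"offset": [-0.711, -0.38, 0], "twist": [0, 0, 0], "fingers": 0.4},
  ],
)

```text
clock: 32.6
position: [0.5762, -0.3153, 0.1506]
ee_rot: [-1.786, -2.584, -0.002]
force: [0.7, 0.4, 0.5]
width: 0.7
gripper_force: 0.0
```

```bash
python3 - <<'E'
from h import *
s=observe(); print(s["position"],toolyaw())
im,c,o=refine((.5755,-.318)); cv2.imwrite("pics/w10.png",im[:,:,::-1])
for b in o:
    path([(b[2],b[3],.0235,b[4])]); print(inrack(b[2:4]))
    P=rk(0,-95); path([(*P,.085,YAW)],start=(b[2],b[3],.085,b[4]))
get_image("top"); ct=calibration("top")
for n in range(1,6): print(n,[(p.round(4).tolist(),q) for p,q in lm(f"block{n}_center","top",ct,.009,.3)])
E
```

```text
[ 0.5762 -0.3153  0.1506] 0.36128033865162656
4 0.86 0.5749 -0.3216 0.354 81 50
T0.0 offset [-0.035, -0.022, 0.85] twist [0.0001, -0.0001, 0.0013] rows>=3
[-173.189  -334.2927]
T0.0 offset [0.801, 0.572, 0.0] twist [0.0, 0.0, -0.0011] rows>=3
T0.1 offset [0.798, 0.577, 0.0] twist [0.0, 0.0, -0.0] rows>=3
1 [([0.5629, 0.2049], 0.93)]
2 []
3 [([0.6232, 0.0459], 0.75)]
4 [([0.7534, 0.2664], 0.72), ([0.5699, -0.3228], 0.49)]
5 [([0.5942, 0.1228], 0.94)]
```

>>> jog_arm(
  plan=[
    {"offset": [-0.035, -0.022, 0.3], "twist": [0, 0, 0.001], "fingers": 0.4},
    {"offset": [-0.035, -0.022, 0.65], "twist": [0, 0, 0.001], "fingers": 0.4},
    {"offset": [-0.035, -0.022, 0.84], "twist": [0, 0, 0.001], "fingers": 0.4},
    {"offset": [-0.035, -0.022, 0.85], "twist": [0, 0, 0.001], "fingers": 0.4},
    {"offset": [-0.035, -0.022, 0.85], "twist": [0, 0, 0.001], "fingers": -1},
    {"offset": [-0.035, -0.022, 0.85], "twist": [0, 0, 0.001], "fingers": -1},
    {"offset": [-0.035, -0.022, 0.85], "twist": [0, 0, 0.001], "fingers": -1},
    {"offset": [-0.035, -0.022, 0.85], "twist": [0, 0, 0.001], "fingers": -1},
    {"offset": [-0.035, -0.022, 0.85], "twist": [0, 0, 0.001], "fingers": -1},
    {"offset": [-0.035, -0.022, 0.65], "twist": [0, 0, 0.001], "fingers": -1},
    {"offset": [-0.035, -0.022, 0.45], "twist": [0, 0, 0.001], "fingers": -1},
    {"offset": [-0.035, -0.022, 0.45], "twist": [0, 0, 0.001], "fingers": -1},
  ],
  newtons=20,
)

```text
clock: 34.7
position: [0.5759, -0.3241, 0.0866]
ee_rot: [1.793, 2.574, 0.002]
force: [0.4, 0.1, 0.7]
width: 0.542
gripper_force: 20.0
```

>>> jog_arm(
  plan=[
    {"offset": [0.4, 0.285, 0], "twist": [0, 0, -0.001], "fingers": -1},
    {"offset": [0.8, 0.575, 0], "twist": [0, 0, -0.001], "fingers": -1},
    {"offset": [0.8, 0.575, 0], "twist": [0, 0, -0.001], "fingers": -1},
  ],
)

```text
clock: 35.08
position: [0.6146, -0.1746, 0.0826]
ee_rot: [-1.778, -2.587, -0.004]
force: [-0.3, -1.1, -0.6]
width: 0.543
gripper_force: 20.0
```

>>> jog_arm(
  plan=[
    {"offset": [0.4, 0.285, 0], "twist": [0, 0, 0], "fingers": -1},
    {"offset": [0.8, 0.575, 0], "twist": [0, 0, 0], "fingers": -1},
    {"offset": [0.8, 0.575, 0], "twist": [0, 0, 0], "fingers": -1},
    {"offset": [0.8, 0.575, 0], "twist": [0, 0, 0], "fingers": -1},
  ],
)

```text
clock: 35.58
position: [0.6521, -0.0358, 0.0829]
ee_rot: [-1.782, -2.586, -0.0]
force: [0.7, -0.6, -0.3]
width: 0.542
gripper_force: 20.0
```

```bash
python3 - <<'E'
from h import *
s=observe(); y=toolyaw(); print(s["position"],inrack(s["position"]),y,s["force"],s["width"]*92)
path([(*rk(0,-95),.0278,YAW)])
c=calibration("wrist"); get_image("wrist")
for n in (1,3,4,5): print(n,[(inrack(p).round(1).tolist(),q) for p,q in lm(f"block{n}_center","wrist",c,.013,.3)])
E
```

```text
[ 0.6521 -0.0358  0.0829] [ -0.0825 -94.1025] 0.36379922595756253 [ 0.6687 -0.6086 -0.2549] 49.835999040721006
T0.0 offset [-0.006, 0.001, 0.367] twist [-0.0001, -0.0001, 0.0005] rows>=1
1 []
3 [([-0.9, -10.4], 0.58), ([94.2, 3.4], 0.45)]
4 [([-4.8, -118.1], 0.86)]
5 []
```

>>> jog_arm(
  plan=[
    {"offset": [-0.033, 0, 0.0], "twist": [0, 0, 0], "fingers": -1},
    {"offset": [-0.033, 0, 0.15], "twist": [0, 0, 0], "fingers": -1},
    {"offset": [-0.033, 0, 0.25], "twist": [0, 0, 0], "fingers": -1},
    {"offset": [-0.033, 0, 0.31], "twist": [0, 0, 0], "fingers": -1},
    {"offset": [-0.033, 0, 0.345], "twist": [0, 0, 0], "fingers": -1},
    {"offset": [-0.033, 0, 0.365], "twist": [0, 0, 0], "fingers": -1},
    {"offset": [-0.033, 0, 0.365], "twist": [0, 0, 0], "fingers": -1},
    {"offset": [-0.033, 0, 0.365], "twist": [0, 0, 0], "fingers": 0.3},
    {"offset": [-0.033, 0, 0.365], "twist": [0, 0, 0], "fingers": 0.3},
    {"offset": [-0.033, 0, 0.365], "twist": [0, 0, 0], "fingers": 0.3},
    {"offset": [-0.033, 0, 0.1], "twist": [0, 0, 0], "fingers": 0.3},
    {"offset": [-0.033, 0, -0.4], "twist": [0, 0, 0], "fingers": 0.3},
    {"offset": [-0.833, 0, -0.4], "twist": [0, 0, 0], "fingers": -1},
    {"offset": [-0.833, 0, -0.4], "twist": [0, 0, 0], "fingers": -1},
    {"offset": [-0.833, 0, -0.4], "twist": [0, 0, 0], "fingers": -1},
    {"offset": [-0.833, 0, -0.4], "twist": [0, 0, 0], "fingers": -1},
  ],
)

```text
clock: 37.83
position: [0.6959, -0.1546, 0.1431]
ee_rot: [-1.787, -2.582, -0.0]
force: [-0.1, 0.7, -0.4]
width: 0.261
gripper_force: 0.0
```

```bash
python3 - <<'E'
from h import *
s=observe(); y=toolyaw(); print(s["position"],inrack(s["position"]),y,s["force"],s["width"]*92)
c=calibration("wrist"); im=get_image("wrist")
cv2.imwrite("pics/r11.png",rect(im,c,C0,YAW,.022,(.15,.25),1200)[:,:,::-1])
for n in (1,3,4,5): print(n,[(inrack(p).round(1).tolist(),q) for p,q in lm(f"block{n}_center","wrist",c,.013,.3)])
path([(*rk(0,-165),.09,YAW),(*rk(0,-165),.028,YAW)])
E
```

```text
[ 0.6959 -0.1546  0.1431] [  -1.0722 -220.7704] 0.35993095532011027 [-0.1088  0.6525 -0.3929] 24.03992234523885
1 []
3 []
4 []
5 []
T0.0 offset [0.363, 0.003, 0.356] twist [-0.0, -0.0001, 0.0003] rows>=2
T1.0 offset [0.0, 0.0, 0.413] twist [0.0, 0.0, 0.0] rows>=1
```

View pics/r11.png

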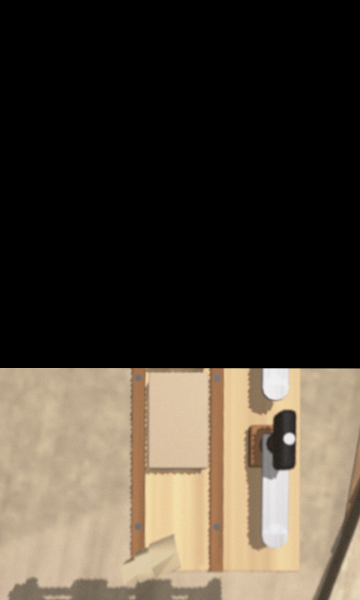

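Block4 is in the channel and its right end shows at about y = −140 mm. I'll push the row tight from the right with closed fingers.

>>> jog_arm(
  plan=[
    {"offset": [0.38, 0.003, 0.35], "twist": [0, 0, 0], "fingers": -1},
    {"offset": [0.38, 0.003, 0.35], "twist": [0, 0, 0], "fingers": -1},
    {"offset": [0.38, 0.003, 0.35], "twist": [0, 0, 0], "fingers": -1},
    {"offset": [0.38, 0.003, 0.65], "twist": [0, 0, 0], "fingers": -1},
    {"offset": [0.38, 0.003, 0.785], "twist": [0, 0, 0], "fingers": -1},
    {"offset": [0.38, 0.003, 0.785], "twist": [0, 0, 0], "fingers": -1},
    {"offset": [0.41, 0.003, 0.785], "twist": [0, 0, 0], "fingers": -1},
    {"offset": [0.44, 0.003, 0.785], "twist": [0, 0, 0], "fingers": -1},
    {"offset": [0.46, 0.003, 0.785], "twist": [0, 0, 0], "fingers": -1},
    {"offset": [0.48, 0.003, 0.785], "twist": [0, 0, 0], "fingers": -1},
    {"offset": [0.5, 0.003, 0.785], "twist": [0, 0, 0], "fingers": -1},
    {"offset": [0.515, 0.003, 0.785], "twist": [0, 0, 0], "fingers": -1},
    {"offset": [0.53, 0.003, 0.785], "twist": [0, 0, 0], "fingers": -1},
    {"offset": [0.545, 0.003, 0.785], "twist": [0, 0, 0], "fingers": -1},
    {"offset": [0.555, 0.003, 0.785], "twist": [0, 0, 0], "fingers": -1},
    {"offset": [0.565, 0.003, 0.785], "twist": [0, 0, 0], "fingers": -1},
    {"offset": [0.575, 0.003, 0.785], "twist": [0, 0, 0], "fingers": -1},
  ],
)

```text
clock: 40.2
position: [0.666, -0.0739, 0.0257]
ee_rot: [-1.787, -2.584, 0.0]
force: [0.1, -1.3, -0.0]
width: 0.004
gripper_force: 0.4
```

```bash
python3 - <<'E'
from h import *
s=observe(); y=toolyaw(); print(s["position"],inrack(s["position"]),y,s["force"],s["width"]*92)
E
```

```text
[ 0.666  -0.0739  0.0257] [  -0.5259 -134.7243] 0.36034597611266933 [ 0.0657 -1.3213 -0.0498] 0.3745276024565644
```

>>> jog_arm(
  plan=[
    {"offset": [0.007, 0, 0], "twist": [0, 0, 0], "fingers": -1},
    {"offset": [0.014, 0, 0], "twist": [0, 0, 0], "fingers": -1},
    {"offset": [0.02, 0, 0], "twist": [0, 0, 0], "fingers": -1},
    {"offset": [0.026, 0, 0], "twist": [0, 0, 0], "fingers": -1},
  ],
)

```text
clock: 40.7
position: [0.6647, -0.0703, 0.0258]
ee_rot: [-1.787, -2.584, -0.0]
force: [-0.6, -0.9, -0.2]
width: 0.007
gripper_force: 0.5
```

>>> jog_arm(
  plan=[
    {"offset": [0.006, 0, 0], "twist": [0, 0, 0], "fingers": -1},
    {"offset": [0.012, 0, 0], "twist": [0, 0, 0], "fingers": -1},
  ],
)

```text
clock: 40.95
position: [0.664, -0.0686, 0.0258]
ee_rot: [-1.787, -2.584, 0.0]
force: [0.1, -1.0, -0.3]
width: 0.005
gripper_force: 0.5
```

```bash
python3 - <<'E'
from h import *
s=observe(); y=toolyaw(); print(s["position"],inrack(s["position"]),y,s["force"],s["width"]*92)
c=calibration("wrist"); im=get_image("wrist"); cv2.imwrite("pics/w12.png",im[:,:,::-1])
E
```

```text
[ 0.664  -0.0686  0.0258] [  -0.5194 -129.0339] 0.36036720598808336 [ 0.1062 -1.0089 -0.2893] 0.4954011367742246
```

>>> jog_arm(
  plan=[
    {"offset": [0.006, 0, 0], "twist": [0, 0, 0], "fingers": -1},
    {"offset": [0.012, 0, 0], "twist": [0, 0, 0], "fingers": -1},
  ],
)

```text
clock: 41.25
position: [0.6639, -0.0684, 0.0261]
ee_rot: [1.787, 2.581, -0.001]
force: [1.6, -7.2, -0.3]
width: 0.004
gripper_force: 3.3
```

>>> jog_arm(
  plan=[
    {"offset": [0.005, 0, 0], "twist": [0, 0, 0], "fingers": -1},
    {"offset": [0.01, 0, 0], "twist": [0, 0, 0], "fingers": -1},
  ],
)

```text
clock: 41.5
position: [0.6638, -0.0683, 0.0263]
ee_rot: [1.787, 2.579, -0.002]
force: [3.5, -8.8, 0.1]
width: 0.004
gripper_force: 4.7
```

>>> jog_arm(
  plan=[
    {"offset": [0.005, 0, 0], "twist": [0, 0, 0], "fingers": -1},
    {"offset": [0.01, 0, 0], "twist": [0, 0, 0], "fingers": -1},
  ],
)

```text
clock: 41.75
position: [0.6637, -0.0683, 0.0266]
ee_rot: [1.788, 2.577, -0.003]
force: [4.0, -12.2, 0.1]
width: 0.006
gripper_force: 6.3
```

The row went solid at about 12 N. I'll back off, lift and check the row.

>>> jog_arm(
  plan=[
    {"offset": [-0.1, 0, 0], "twist": [0, 0, 0], "fingers": -1},
    {"offset": [-0.1, 0, 0], "twist": [0, 0, 0], "fingers": -1},
    {"offset": [-0.1, 0, -0.4], "twist": [0, 0, 0], "fingers": -1},
    {"offset": [-0.1, 0, -0.8], "twist": [0, 0, 0], "fingers": 0},
    {"offset": [-0.1, 0, -1], "twist": [0, 0, 0], "fingers": 0},
    {"offset": [-0.1, 0, -1], "twist": [0, 0, 0], "fingers": 0},
  ],
)

```text
clock: 42.5
position: [0.669, -0.0775, 0.1787]
ee_rot: [1.784, 2.582, 0.005]
force: [0.3, 0.6, -1.1]
width: 0.281
gripper_force: 0.0
```

>>> jog_arm(
  plan=[
    {"offset": [0, 0, -0.8], "twist": [0, 0, 0], "fingers": 0},
    {"offset": [0, 0, -0.8], "twist": [0, 0, 0], "fingers": 0},
    {"offset": [0, 0, -0.8], "twist": [0, 0, 0], "fingers": 0},
  ],
)

```text
clock: 42.88
position: [0.6694, -0.0781, 0.2997]
ee_rot: [1.783, 2.58, 0.006]
force: [-1.3, 0.1, -0.3]
width: 0.495
gripper_force: 0.0
```

```bash
python3 - <<'E'
from h import *
s=observe(); y=toolyaw(); print(s["position"],inrack(s["position"]),y)
c=calibration("wrist"); im=get_image("wrist")
r=rect(im,c,C0,YAW,.022,(.13,.25),1200); r=cv2.rotate(r,cv2.ROTATE_90_CLOCKWISE); cv2.imwrite("pics/r13.png",r[:,:,::-1])
path([(*rk(80,120),.14,YAW),(*rk(80,120),.053,YAW)])
E
```

```text
[ 0.6694 -0.0781  0.2997] [   1.1532 -139.8309] 0.36104980660998043
T0.0 offset [0.863, 0.265, 0.523] twist [0.0004, 0.0, 0.0001] rows>=3
T0.1 offset [0.863, 0.266, 0.522] twist [0.0, 0.0, 0.0] rows>=3
T1.0 offset [0.0, 0.0, 0.58] twist [0.0, 0.0, 0.0] rows>=2
```

View pics/r13.png

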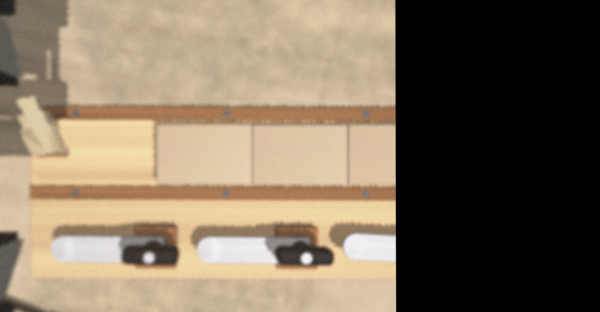

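The row is tight. Its right end is at y ≈ −120 mm, as expected for four blocks, and the clips are still open. Next I'll close the left clip.

>>> jog_arm(
  plan=[
    {"offset": [0.863, 0.265, 0.523], "twist": [0, 0, 0], "fingers": 0},
    {"offset": [0.863, 0.265, 0.523], "twist": [0, 0, 0], "fingers": 0},
    {"offset": [0.863, 0.265, 0.523], "twist": [0, 0, 0], "fingers": 0},
  ],
)

```text
clock: 43.3
position: [0.6565, 0.0617, 0.2127]
ee_rot: [-1.778, -2.582, 0.005]
force: [-0.2, 0.2, -0.4]
width: 0.502
gripper_force: 0.0
```

>>> jog_arm(
  plan=[
    {"offset": [0.863, 0.265, 0.523], "twist": [0, 0, 0], "fingers": 0},
    {"offset": [0.863, 0.265, 0.523], "twist": [0, 0, 0], "fingers": 0},
    {"offset": [0.863, 0.265, 0.523], "twist": [0, 0, 0], "fingers": 0},
    {"offset": [0.863, 0.265, 0.523], "twist": [0, 0, 0], "fingers": 0},
    {"offset": [0.863, 0.265, 0.523], "twist": [0, 0, 0], "fingers": 0},
  ],
)

```text
clock: 43.92
position: [0.6515, 0.1897, 0.1392]
ee_rot: [1.789, 2.58, -0.002]
force: [0.3, -1.1, 0.3]
width: 0.5
gripper_force: 0.0
```

```bash
python3 - <<'E'
from h import *
s=observe(); y=toolyaw(); print(s["position"],inrack(s["position"]),y)
c=calibration("wrist"); get_image("wrist")
print([(inrack(p).round(1).tolist(),q) for p,q in lm(f"clip_left_grip","wrist",c,.047,.3)])
path([(*rk(80,120),.053,YAW)])
E
```

```text
[0.6515 0.1897 0.1392] [ 78.8432 117.0723] 0.35817848516555173
[([77.4, 116.0], 0.79)]
T0.0 offset [0.023, 0.005, 0.579] twist [0.0002, 0.0002, -0.0005] rows>=2
```

>>> jog_arm(
  plan=[
    {"offset": [0.022, 0.004, 0.2], "twist": [0, 0, 0], "fingers": 0},
    {"offset": [0.022, 0.004, 0.45], "twist": [0, 0, 0], "fingers": 0},
    {"offset": [0.022, 0.004, 0.575], "twist": [0, 0, 0], "fingers": 0},
    {"offset": [0.022, 0.004, 0.575], "twist": [0, 0, 0], "fingers": 0},
    {"offset": [0.022, 0.004, 0.575], "twist": [0, 0, 0], "fingers": -1},
    {"offset": [0.022, 0.004, 0.575], "twist": [0, 0, 0], "fingers": -1},
    {"offset": [0.022, 0.004, 0.575], "twist": [0, 0, 0], "fingers": -1},
    {"offset": [0.022, 0.004, 0.575], "twist": [0, 0, 0], "fingers": -1},
    {"offset": [0.022, 0.004, 0.575], "twist": [0, 0, 0], "fingers": -1},
  ],
  newtons=25,
)

```text
clock: 45.15
position: [0.6501, 0.1954, 0.0533]
ee_rot: [-1.787, -2.584, -0.0]
force: [-2.8, -0.9, 5.5]
width: 0.171
gripper_force: 25.0
```

>>> jog_arm(
  plan=[
    {"offset": [0, 0, 0], "twist": [0, 0, 0.02], "fingers": -1},
    {"offset": [0, 0, 0], "twist": [0, 0, 0.04], "fingers": -1},
    {"offset": [0, 0, 0], "twist": [0, 0, 0.06], "fingers": -1},
    {"offset": [0, 0, 0], "twist": [0, 0, 0.08], "fingers": -1},
    {"offset": [0, 0, 0], "twist": [0, 0, 0.1], "fingers": -1},
    {"offset": [0, 0, 0], "twist": [0, 0, 0.12], "fingers": -1},
    {"offset": [0, 0, 0], "twist": [0, 0, 0.14], "fingers": -1},
    {"offset": [0, 0, 0], "twist": [0, 0, 0.16], "fingers": -1},
    {"offset": [0, 0, 0], "twist": [0, 0, 0.18], "fingers": -1},
    {"offset": [0, 0, 0], "twist": [0, 0, 0.2], "fingers": -1},
    {"offset": [0, 0, 0], "twist": [0, 0, 0.215], "fingers": -1},
    {"offset": [0, 0, 0], "twist": [0, 0, 0.225], "fingers": -1},
    {"offset": [0, 0, 0], "twist": [0, 0, 0.231], "fingers": -1},
    {"offset": [0, 0, 0], "twist": [0, 0, 0.236], "fingers": -1},
    {"offset": [0, 0, 0], "twist": [0, 0, 0.236], "fingers": -1},
    {"offset": [0, 0, 0], "twist": [0, 0, 0.236], "fingers": -1},
  ],
)

```text
clock: 47.15
position: [0.6524, 0.1945, 0.0535]
ee_rot: [3.061, 0.698, 0.006]
force: [5.2, -2.7, -0.4]
width: 0.166
gripper_force: 25.0
```

```bash
python3 - <<'E'
from h import *
s=observe(); y=toolyaw(); print(s["position"],inrack(s["position"]),y,YAW-y,s["force"],s["ft_torque"],s["width"]*92)
E
```

```text
[0.6524 0.1945 0.0535] [ 81.3904 121.2407] -1.1225882798419584 1.4831882798419584 [ 5.1619 -2.6809 -0.4262] [-0.655  -1.0759  0.2443] 15.246356272704565
```

```bash
python3 - <<'E'
from h import *
s=observe(); y=toolyaw(); p=s["position"]
path([(*rk(80.5,0.5),.13,YAW),],start=(p[0],p[1],.13,y))
E
```

```text
T0.0 offset [-0.076, 0.801, 0.0] twist [0.0, 0.0, -0.2361] rows>=8
```

>>> jog_arm(
  plan=[
    {"offset": [0, 0, 0], "twist": [0, 0, 0], "fingers": 0},
    {"offset": [0, 0, 0], "twist": [0, 0, 0], "fingers": 0},
    {"offset": [0, 0, 0], "twist": [0, 0, 0], "fingers": 0},
    {"offset": [0, 0, -0.3], "twist": [0, 0, 0], "fingers": 0},
    {"offset": [0, 0, -0.51], "twist": [0, 0, 0], "fingers": 0},
    {"offset": [-0.076, 0.801, -0.51], "twist": [0, 0, -0.2361], "fingers": 0},
    {"offset": [-0.076, 0.801, -0.51], "twist": [0, 0, -0.2361], "fingers": 0},
    {"offset": [-0.076, 0.801, -0.51], "twist": [0, 0, -0.2361], "fingers": 0},
    {"offset": [-0.076, 0.801, -0.51], "twist": [0, 0, -0.2361], "fingers": 0},
    {"offset": [-0.076, 0.801, -0.51], "twist": [0, 0, -0.2361], "fingers": 0},
    {"offset": [-0.076, 0.801, -0.51], "twist": [0, 0, -0.2361], "fingers": 0},
    {"offset": [-0.076, 0.801, -0.51], "twist": [0, 0, -0.2361], "fingers": 0},
    {"offset": [-0.076, 0.801, -0.51], "twist": [0, 0, -0.2361], "fingers": 0},
    {"offset": [-0.076, 0.801, -0.51], "twist": [0, 0, -0.2361], "fingers": 0},
    {"offset": [-0.076, 0.801, -0.51], "twist": [0, 0, -0.2361], "fingers": 0},
    {"offset": [-0.076, 0.801, -0.51], "twist": [0, 0, -0.2361], "fingers": 0},
  ],
)

```text
clock: 49.15
position: [0.6919, 0.0823, 0.129]
ee_rot: [-1.789, -2.582, 0.0]
force: [-0.5, 0.1, -0.5]
width: 0.501
gripper_force: 0.0
```

```bash
python3 - <<'E'
from h import *
s=observe(); y=toolyaw(); print(s["position"],inrack(s["position"]),y)
c=calibration("wrist"); get_image("wrist")
print([(inrack(p).round(1).tolist(),q) for p,q in lm(f"clip_middle_grip","wrist",c,.047,.3)])
path([(*rk(80.5,0.5),.053,YAW)])
E
```

```text
[0.6919 0.0823 0.129 ] [78.824  2.388] 0.3590153769165018
[([78.0, -3.7], 0.83)]
T0.0 offset [-0.013, 0.011, 0.507] twist [-0.0, 0.0, -0.0001] rows>=2
```

>>> jog_arm(
  plan=[
    {"offset": [-0.015, 0.01, 0.2], "twist": [0, 0, 0], "fingers": 0},
    {"offset": [-0.015, 0.01, 0.4], "twist": [0, 0, 0], "fingers": 0},
    {"offset": [-0.015, 0.01, 0.505], "twist": [0, 0, 0], "fingers": 0},
    {"offset": [-0.015, 0.01, 0.505], "twist": [0, 0, 0], "fingers": 0},
    {"offset": [-0.015, 0.01, 0.505], "twist": [0, 0, 0], "fingers": -1},
    {"offset": [-0.015, 0.01, 0.505], "twist": [0, 0, 0], "fingers": -1},
    {"offset": [-0.015, 0.01, 0.505], "twist": [0, 0, 0], "fingers": -1},
    {"offset": [-0.015, 0.01, 0.505], "twist": [0, 0, 0], "fingers": -1},
    {"offset": [-0.015, 0.01, 0.505], "twist": [0, 0, 0], "fingers": -1},
  ],
  newtons=25,
)

```text
clock: 50.38
position: [0.6932, 0.0801, 0.0539]
ee_rot: [-1.786, -2.583, 0.002]
force: [-5.1, -1.0, 5.9]
width: 0.165
gripper_force: 25.0
```

>>> jog_arm(
  plan=[
    {"offset": [0, 0, 0], "twist": [0, 0, 0.02], "fingers": -1},
    {"offset": [0, 0, 0], "twist": [0, 0, 0.04], "fingers": -1},
    {"offset": [0, 0, 0], "twist": [0, 0, 0.06], "fingers": -1},
    {"offset": [0, 0, 0], "twist": [0, 0, 0.08], "fingers": -1},
    {"offset": [0, 0, 0], "twist": [0, 0, 0.1], "fingers": -1},
    {"offset": [0, 0, 0], "twist": [0, 0, 0.12], "fingers": -1},
    {"offset": [0, 0, 0], "twist": [0, 0, 0.14], "fingers": -1},
    {"offset": [0, 0, 0], "twist": [0, 0, 0.16], "fingers": -1},
    {"offset": [0, 0, 0], "twist": [0, 0, 0.18], "fingers": -1},
    {"offset": [0, 0, 0], "twist": [0, 0, 0.2], "fingers": -1},
    {"offset": [0, 0, 0], "twist": [0, 0, 0.215], "fingers": -1},
    {"offset": [0, 0, 0], "twist": [0, 0, 0.225], "fingers": -1},
    {"offset": [0, 0, 0], "twist": [0, 0, 0.231], "fingers": -1},
    {"offset": [0, 0, 0], "twist": [0, 0, 0.236], "fingers": -1},
    {"offset": [0, 0, 0], "twist": [0, 0, 0.236], "fingers": -1},
    {"offset": [0, 0, 0], "twist": [0, 0, 0.236], "fingers": -1},
  ],
)

```text
clock: 52.38
position: [0.6922, 0.0806, 0.0538]
ee_rot: [-3.061, -0.699, 0.006]
force: [-10.6, -0.4, 9.3]
width: 0.164
gripper_force: 25.0
```

```bash
python3 - <<'E'
from h import *
s=observe(); y=toolyaw(); p=s["position"]; print(p,inrack(p),y,YAW-y,s["force"],s["ft_torque"],s["width"]*92)
path([(*rk(80.5,-119.5),.13,YAW),],start=(p[0],p[1],.13,y))
E
```

```text
[0.6922 0.0806 0.0538] [78.4354  0.6409] -1.1218962973382338 1.4824962973382338 [-10.6302  -0.4026   9.2841] [-0.1241  2.3608  0.1051] 15.126703655410648
T0.0 offset [-0.057, 0.799, 0.0] twist [0.0, 0.0, -0.2359] rows>=8
```

>>> jog_arm(
  plan=[
    {"offset": [0, 0, 0], "twist": [0, 0, 0.008], "fingers": -1},
    {"offset": [0, 0, 0], "twist": [0, 0, 0.008], "fingers": -1},
    {"offset": [0, 0, 0], "twist": [0, 0, 0.008], "fingers": 0},
    {"offset": [0, 0, 0], "twist": [0, 0, 0.008], "fingers": 0},
    {"offset": [0, 0, 0], "twist": [0, 0, 0.008], "fingers": 0},
    {"offset": [0, 0, -0.3], "twist": [0, 0, 0], "fingers": 0},
    {"offset": [0, 0, -0.51], "twist": [0, 0, 0], "fingers": 0},
    {"offset": [-0.057, 0.799, -0.51], "twist": [0, 0, -0.2359], "fingers": 0},
    {"offset": [-0.057, 0.799, -0.51], "twist": [0, 0, -0.2359], "fingers": 0},
    {"offset": [-0.057, 0.799, -0.51], "twist": [0, 0, -0.2359], "fingers": 0},
    {"offset": [-0.057, 0.799, -0.51], "twist": [0, 0, -0.2359], "fingers": 0},
    {"offset": [-0.057, 0.799, -0.51], "twist": [0, 0, -0.2359], "fingers": 0},
    {"offset": [-0.057, 0.799, -0.51], "twist": [0, 0, -0.2359], "fingers": 0},
    {"offset": [-0.057, 0.799, -0.51], "twist": [0, 0, -0.2359], "fingers": 0},
    {"offset": [-0.057, 0.799, -0.51], "twist": [0, 0, -0.2359], "fingers": 0},
    {"offset": [-0.057, 0.799, -0.51], "twist": [0, 0, -0.2359], "fingers": 0},
    {"offset": [-0.057, 0.799, -0.51], "twist": [0, 0, -0.2359], "fingers": 0},
    {"offset": [-0.057, 0.799, -0.51], "twist": [0, 0, -0.2359], "fingers": 0},
  ],
)

```text
clock: 54.62
position: [0.7385, -0.0309, 0.1298]
ee_rot: [-1.79, -2.582, 0.0]
force: [-0.6, 0.7, -0.1]
width: 0.496
gripper_force: 0.0
```

```bash
python3 - <<'E'
from h import *
s=observe(); y=toolyaw(); print(s["position"],inrack(s["position"]),y)
c=calibration("wrist"); get_image("wrist")
print([(inrack(p).round(1).tolist(),q) for p,q in lm(f"clip_right_grip","wrist",c,.047,.3)])
path([(*rk(79.5,-119.5),.053,YAW)])
E
```

```text
[ 0.7385 -0.0309  0.1298] [  82.446  -120.0469] 0.35836626482843925
[([78.7, -122.0], 0.94)]
T0.0 offset [0.003, -0.019, 0.512] twist [-0.0, 0.0, -0.0002] rows>=2
```

>>> jog_arm(
  plan=[
    {"offset": [0, -0.02, 0.2], "twist": [0, 0, 0], "fingers": 0},
    {"offset": [0, -0.02, 0.4], "twist": [0, 0, 0], "fingers": 0},
    {"offset": [0, -0.02, 0.51], "twist": [0, 0, 0], "fingers": 0},
    {"offset": [0, -0.02, 0.51], "twist": [0, 0, 0], "fingers": 0},
    {"offset": [0, -0.02, 0.51], "twist": [0, 0, 0], "fingers": -1},
    {"offset": [0, -0.02, 0.51], "twist": [0, 0, 0], "fingers": -1},
    {"offset": [0, -0.02, 0.51], "twist": [0, 0, 0], "fingers": -1},
    {"offset": [0, -0.02, 0.51], "twist": [0, 0, 0], "fingers": -1},
    {"offset": [0, -0.02, 0.51], "twist": [0, 0, 0], "fingers": -1},
  ],
  newtons=25,
)

```text
clock: 55.85
position: [0.7352, -0.0325, 0.054]
ee_rot: [-1.787, -2.583, 0.001]
force: [-4.0, -1.0, 5.0]
width: 0.164
gripper_force: 25.0
```

>>> jog_arm(
  plan=[
    {"offset": [0, 0, 0], "twist": [0, 0, 0.02], "fingers": -1},
    {"offset": [0, 0, 0], "twist": [0, 0, 0.04], "fingers": -1},
    {"offset": [0, 0, 0], "twist": [0, 0, 0.06], "fingers": -1},
    {"offset": [0, 0, 0], "twist": [0, 0, 0.08], "fingers": -1},
    {"offset": [0, 0, 0], "twist": [0, 0, 0.1], "fingers": -1},
    {"offset": [0, 0, 0], "twist": [0, 0, 0.12], "fingers": -1},
    {"offset": [0, 0, 0], "twist": [0, 0, 0.14], "fingers": -1},
    {"offset": [0, 0, 0], "twist": [0, 0, 0.16], "fingers": -1},
    {"offset": [0, 0, 0], "twist": [0, 0, 0.18], "fingers": -1},
    {"offset": [0, 0, 0], "twist": [0, 0, 0.2], "fingers": -1},
    {"offset": [0, 0, 0], "twist": [0, 0, 0.215], "fingers": -1},
    {"offset": [0, 0, 0], "twist": [0, 0, 0.225], "fingers": -1},
    {"offset": [0, 0, 0], "twist": [0, 0, 0.232], "fingers": -1},
    {"offset": [0, 0, 0], "twist": [0, 0, 0.238], "fingers": -1},
    {"offset": [0, 0, 0], "twist": [0, 0, 0.242], "fingers": -1},
    {"offset": [0, 0, 0], "twist": [0, 0, 0.242], "fingers": -1},
    {"offset": [0, 0, 0], "twist": [0, 0, 0.242], "fingers": -1},
  ],
)

```text
clock: 57.98
position: [0.7339, -0.0319, 0.0539]
ee_rot: [-3.074, -0.64, 0.005]
force: [-9.5, 0.8, 10.1]
width: 0.162
gripper_force: 25.0
```

```bash
python3 - <<'E'
from h import *
s=observe(); y=toolyaw(); p=s["position"]; print(p,inrack(p),y,YAW-y,s["force"],s["ft_torque"],s["width"]*92)
path([(*rk(0,-190),.30,YAW),],start=(p[0],p[1],.20,y))
E
```

```text
[ 0.7339 -0.0319  0.0539] [  77.8281 -119.3545] -1.160043180328339 1.5206431803283391 [-9.4571  0.8011 10.1162] [0.2075 2.4179 0.1888] 14.874711218258629
T0.0 offset [-0.542, 0.444, -0.667] twist [0.0, 0.0, -0.242] rows>=9
```

>>> jog_arm(
  plan=[
    {"offset": [0, 0, 0], "twist": [0, 0, 0], "fingers": 0},
    {"offset": [0, 0, 0], "twist": [0, 0, 0], "fingers": 0},
    {"offset": [0, 0, 0], "twist": [0, 0, 0], "fingers": 0},
    {"offset": [0, 0, -0.3], "twist": [0, 0, 0], "fingers": 0},
    {"offset": [0, 0, -0.6], "twist": [0, 0, 0], "fingers": 0},
    {"offset": [0, 0, -0.97], "twist": [0, 0, 0], "fingers": 0},
    {"offset": [0, 0, -0.97], "twist": [0, 0, 0], "fingers": 0},
  ],
)

```text
clock: 58.85
position: [0.7382, -0.0334, 0.2043]
ee_rot: [3.073, 0.64, 0.013]
force: [-0.7, -0.8, -0.5]
width: 0.498
gripper_force: 0.0
```

>>> jog_arm(
  plan=[
    {"offset": [-0.54, 0.2, -1], "twist": [0, 0, -0.242], "fingers": 0},
    {"offset": [-0.54, 0.2, -1], "twist": [0, 0, -0.242], "fingers": 0},
    {"offset": [-0.54, 0.2, -1], "twist": [0, 0, -0.242], "fingers": 0},
    {"offset": [-0.54, 0.2, -1], "twist": [0, 0, -0.242], "fingers": 0},
    {"offset": [-0.54, 0.2, -1], "twist": [0, 0, -0.242], "fingers": 0},
    {"offset": [-0.54, 0.2, -1], "twist": [0, 0, -0.242], "fingers": 0},
    {"offset": [-0.54, 0.2, -1], "twist": [0, 0, -0.242], "fingers": 0},
    {"offset": [-0.54, 0.2, -1], "twist": [0, 0, -0.242], "fingers": 0},
    {"offset": [-0.54, 0.2, -1], "twist": [0, 0, -0.242], "fingers": 0},
    {"offset": [-0.54, 0.2, -1], "twist": [0, 0, -0.242], "fingers": 0},
  ],
)

```text
clock: 60.1
position: [0.6734, -0.0919, 0.3484]
ee_rot: [-1.792, -2.58, 0.0]
force: [0.5, -0.7, 0.1]
width: 0.501
gripper_force: 0.0
```

```bash
python3 - <<'E'
from h import *
s=observe(); print(s["position"],inrack(s["position"]),toolyaw())
c=calibration("wrist"); im=get_image("wrist")
r=rect(im,c,C0,YAW,.029,(.13,.26),1500); r=cv2.rotate(r,cv2.ROTATE_90_CLOCKWISE); cv2.imwrite("pics/r14.png",r[:,:,::-1])
E
```

```text
[ 0.6734 -0.0919  0.3484] [  -0.0198 -154.1034] 0.3568546870940345
```

View pics/r14.png

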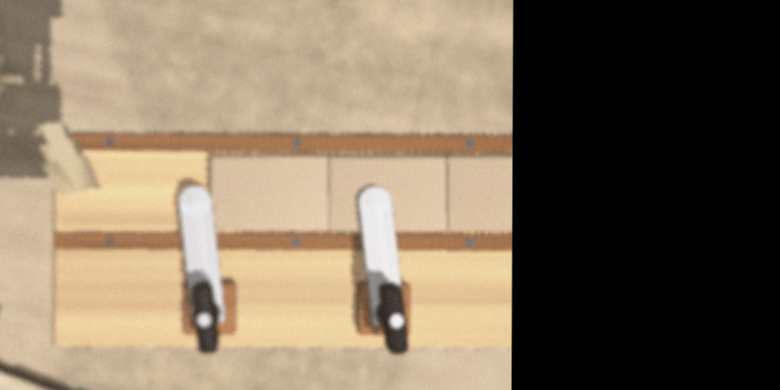

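The right and middle clips are across the row with the same lean, and the row is tight. I've used all my picture views, so I'll check the left clip numerically by comparing tongue angles.

>>> jog_arm(
  plan=[
    {"offset": [1, 0, 0], "twist": [0, 0, 0], "fingers": 0},
    {"offset": [1, 0, 0], "twist": [0, 0, 0], "fingers": 0},
    {"offset": [1, 0, 0], "twist": [0, 0, 0], "fingers": 0},
    {"offset": [1, 0, 0], "twist": [0, 0, 0], "fingers": 0},
    {"offset": [1, 0, 0], "twist": [0, 0, 0], "fingers": 0},
  ],
)

```text
clock: 60.78
position: [0.6207, 0.0473, 0.3489]
ee_rot: [1.79, 2.581, -0.001]
force: [-0.2, -0.3, -0.2]
width: 0.501
gripper_force: 0.0
```

```bash
python3 - <<'E'
from h import *
c=calibration("wrist"); im=get_image("wrist")
r=rect(im,c,C0,YAW,.029,(.15,.25),2000)
g=cv2.cvtColor(r,cv2.COLOR_RGB2HSV); m=((g[...,1]<45)&(g[...,2]>140)).astype(np.uint8)
# tongue pixels: x -10..62 mm, around each axis y
for n,y0 in (("left",120),("middle",0)):
    sub=np.zeros_like(m); 
    ys=slice(int((250-y0-25)*2),int((250-y0+30)*2)); xs=slice(int((150-15)*2),int((150+60)*2))
    sub[ys,xs]=m[ys,xs]
    cs=cv2.findContours(sub,0,1)[0]; k=max(cs,key=cv2.contourArea)
    pts=np.argwhere(cv2.drawContours(np.zeros_like(m),[k],-1,1,-1)>0).astype(np.float32)
    vy,vx,_,_=cv2.fitLine(pts,cv2.DIST_L2,0,.01,.01).ravel(); xx=pts[:,1]/2-150; yy=250-pts[:,0]/2
    print(n,"lean rad",np.arctan(-vy/vx),"n",len(pts),"x",xx.min(),xx.max(),"y",yy.mean())
# block joints along the row: dark-ness profile along y at x in -15..15
p=cv2.cvtColor(r,cv2.COLOR_RGB2GRAY)[:,int((150-22)*2):int((150-12)*2)].mean(1)
d=p-cv2.blur(p.reshape(-1,1),(1,31)).ravel()
for i in np.argsort(d)[:12]: print(round(250-i/2,1),round(d[i],1),end="; ")
print([(inrack(q).round(1).tolist(),f) for n in (1,3,4,5) for q,f in lm(f"block{n}_center","wrist",c,.013,.4)])
ct=calibration("top"); get_image("top")
print("roll",lm("tape_roll","top",ct,0),"pliers",lm("pliers","top",ct,0),"tm",lm("tape_measure","top",ct,0))
E
```

```text
left lean rad 0.15719113 n 5586 x -6.5 59.5 y 112.904854
middle lean rad 0.16302285 n 5542 x -7.0 59.5 y -6.920967
231.0 -78.6; 231.5 -78.4; 232.0 -72.4; 232.5 -66.4; 233.0 -60.4; 233.5 -54.5; 234.0 -48.5; 234.5 -42.6; -170.0 -40.2; -170.5 -39.9; -171.0 -39.4; -171.5 -39.1; [([0.2, 2.3], 0.54), ([-1.5, -3.9], 0.77), ([83.0, -8.2], 0.52), ([-4.5, -77.1], 0.64), ([-4.9, 81.7], 0.83)]
roll [(array([0.7533, 0.275 ]), 0.58)] pliers [(array([ 0.6426, -0.4735]), 0.83)] tm [(array([ 0.6976, -0.3551]), 0.58)]
```

```bash
python3 -c "
from cell import *
print(sign_off())"
```

```text
the job is handed in; nothing more can be done
None
```

I laid all four blocks tight against the left stop, then turned the left, middle and right clips home in that order, and handed the job in at about 61 s of robot time.

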